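# Charge the glaze mill through its feed slide

## Robot

A 6-joint arm with a two-finger parallel gripper is mounted at the origin on the work surface. World frame = base frame: x ahead of the robot, y to its left, z up, the work surface at z = 0. Lengths are in mm, angles in rad, forces in N, time in s.
With the tool pointing down it reaches from about 325 to 775 mm from the base axis. Payload 9.3 kg.
Tool frame: the origin (TCP) lies at the very end of the fingers, on their centre line; the grasp point (between the pads) lies r.grasp_offset behind it (r.grasp_offset is the distance from the TCP to the grasp point, in mm); z points along the fingers, y is the line along which they close (so a half turn about z gives the same grasp; the last joint's range is limited). The gripper opens to 85 mm and grips with 20 to 120 N. Pads are 22 mm wide; open, the fingers measure 114 mm over their backs; the gripper's body (76 mm by 85 mm) begins 54 mm behind the grasp point. The pads swing forward as they close: fully open they stand 13 mm farther back than shut.
Start: joints at [-1.403, 0.259, 0.021, 1.334, 0, 1.418], TCP at [173.422, -521.94, 231.279] pointing down, gripper open.
Joint ranges: [-3.04, 3.04], [-0.91, 1.82], [-1.04, 1.36], [-1.92, 1.95], [-1.52, 1.45], [-3.14, 3.14]. Speed limits (rad/s): [2.22, 2.22, 2.79, 3.14, 3.14, 3.14].

## Interface

Orientations are given as a rotation vector (axis times angle).
In Python, from rig import status, get_image, calibration, r gives the robot as it stands.
- The arm moves only by the tool move_arm, never from a script. Its argument "plan" is a list of rows, each an object with "translation": the shift along the tool's x, y, z in cm, a list of three; "twist": the turn, a rotation vector about the tool's x, y, z in rad, a list of three; "claw": the closure, from 0 (fully open) to 1 (shut). A call has exactly 5 rows; each row shifts and turns the commanded pose from where the row before left it, along the tool's axes as they then stand; what a row does not reach is not made up. A row lasts 1/8 s, in which the tool goes at most 62.5 mm and 10.7 degrees, less where a joint would pass 70% of its speed; a pose out of reach is approached as far as the arm can. A call with a gripper value outside its range is refused whole. The fingers move at their own pace and stop on an object; "force" is the grip in N (left out, the last holds). Time passes only in rows, so rows that do not move let the fingers close, or fill a call up. It gives the time, the measured TCP pose, the force, the opening and the grip force at its end, in the units of the state.
- status.sense(): the state, without advancing time (a new reading comes with each control period).
- get_image(name): name is "scene" or "top" or "wrist"; returns the picture (400x640x3 uint8, blue, green, red); there is no depth.
- calibration(name): a dict with "mtx" (3x3 intrinsics, pixels), "eye" and "attitude" of the camera in the world. Camera axes: x right, y down, z forward; pixel columns grow to the right and rows downward; lengths in mm; the calibration is good to about 2 mm. A picture is of the moment at which its call begins: read the wrist's pose just before it. calibration takes no time and is no camera call; for the wrist camera it gives the pose at the moment of the call.
- r.hand_in(): hands the job in; it is judged then, once.
The state is a dict: "time_s": time; "q": joint angles; "joint_vel": joint speeds; "joint_torque": joint torques, N m; "tool_pos": TCP position; "tool_rot": TCP orientation; "force": force on the tool from outside, world axes, zero at the start; "ft_torque": the same for the moment, N m; "grip_width": opening from 0.0 (shut) to 1.0 (fully open); "gripper_force": force on a finger pad.
Only numpy, scipy, OpenCV 4.12 (cv2) and the standard library are available. Lean on these libraries where they do the work, as an engineer would, in place of code of your own. Each camera call takes 0.05 s, during which the arm holds its last target. There are 200 camera calls.

## Task

Charge the glaze mill with all the white ceramic grinding cylinders standing on the table: first take the dust lid off the feeder's slide pocket and park it on the side ledge, then drop the cylinders one at a time into the pocket and push the sprung slide fully in each time so that the cylinder falls into the drum. When every cylinder is in the drum and the slide has sprung back, put the lid back flat over the pocket with its plug in it; leave the other pottery things where they are.

Things in the scene. Friction and masses are not known exactly. Their poses are not given: they have to be found in the camera images.
- cyl1_center (a point): white ceramic grinding cylinder (60 g): diameter 30 mm, height 24 mm, standing on the table at the start on the robot's right, amid similar-sized clutter. The point is its centre (12 mm above its foot); its z axis is the cylinder's axis. None if this one is absent in this run.
- cyl2_center (a point): white ceramic grinding cylinder (60 g): diameter 30 mm, height 24 mm, standing on the table at the start on the robot's right, amid similar-sized clutter. The point is its centre (12 mm above its foot); its z axis is the cylinder's axis. None if this one is absent in this run.
- cyl3_center (a point): white ceramic grinding cylinder (60 g): diameter 30 mm, height 24 mm, standing on the table at the start on the robot's right, amid similar-sized clutter. The point is its centre (12 mm above its foot); its z axis is the cylinder's axis. None if this one is absent in this run.
- cyl4_center (a point): white ceramic grinding cylinder (60 g): diameter 30 mm, height 24 mm, standing on the table at the start on the robot's right, amid similar-sized clutter. The point is its centre (12 mm above its foot); its z axis is the cylinder's axis. None if this one is absent in this run.
- cyl5_center (a point): white ceramic grinding cylinder (60 g): diameter 30 mm, height 24 mm, standing on the table at the start on the robot's right, amid similar-sized clutter. The point is its centre (12 mm above its foot); its z axis is the cylinder's axis. None if this one is absent in this run.
- lid_knob (a point): dust lid, 160 g: aluminium plate 54 x 54 x 5 mm, rubber plug 30 x 30 x 6 beneath, black upright knob (diameter 20, 26 tall) on top. The point is on the knob's axis, 25 mm above the plug's underside, 12 below the knob's top. At first it lies over the pocket (point 19 mm above point pocket); on the ledge it stands on its plug (point 25 mm above point ledge). z along the knob, x, y along the edges.
- feeder: the mill's feeder (fixed): orange and steel box, 192 mm long, 100 wide. Origin on the table under the pocket at rest; x = the way the slide is pushed in (roughly away from the robot), y left of that. The points below share these axes. The slide, 62 mm wide, runs between low rails; a closed orange hood begins 37 mm ahead of the pocket at rest, its top 11 mm above the slide's top.
- pocket (a point): centre of the mouth of the pocket in the feeder's steel slide, level with the slide's top face, 131 mm above the table; moves with the slide. The pocket is 38 x 38 mm and 34 mm deep: it takes one cylinder, standing or lying, wholly below the slide's top.
- push_plate (a point): centre of the robot-side face of the black upright push plate at the slide's rear end, 18 mm above the slide's top and 100 mm behind (-x) the pocket. The plate is 64 mm wide, 8 thick and rises 34 mm above the slide's top. Push it along +x, at a height above the slide's top. Moves with the slide.
- slide (a joint): travel of the slide, m: 0 at rest (a spring of about 5 N holds it, rising to 10 N), 0.060 fully in against a hard stop. A cylinder in the pocket goes along and falls through a hole in the deck into the drum only near the end of the stroke; let go, the slide springs back by itself.
- ledge (a point): centre of the top of the flat steel parking ledge, 90 mm (x) by 107 mm (y), on the feeder's left side, 106 mm to the left (+y) of the pocket at rest, 128 mm above the table.
- drum (a point): centre of the inner floor (6 mm above the table) of the mill drum: a clear-sided box under the hood, inside 90 x 90 mm, 84 mm high, closed above by deck and hood, so that the slide is the only way in. 67 mm ahead of the pocket at rest.
- cup: bystander, to be left where it is: small blue-grey glazed cup, 48 tall, 48 across (sizes in mm). Origin at the centre of its underside.
- glaze_jar: bystander, to be left where it is: small jar with black cap, 50 tall, 44 across (sizes in mm). Origin at the centre of its underside.
- kiln_prop: bystander, to be left where it is: waisted terracotta kiln prop, 44 tall, 42 across (sizes in mm). Origin at the centre of its underside.
There are look-alikes about, which are no part of the job. Of the things like the part that bears lid_knob, leave any that is turquoise or yellow; of the rest the larger one is meant.

How it is judged (in metres and radians):
On the way, in this order (a step that is already met when the one before it is completed fails the run):
1. the lid is parked on the side ledge (horizontal distance between lid_knob and ledge below 0.05 m and z of lid_knob in the frame of ledge between 0 and 0.035 m), for 0.2 s.
2. the slide is pushed fully in (value of joint slide above 0.056 m), for 0.05 s.
3. every cylinder is in the drum and the slide has sprung back (horizontal distance between each of cyl1_center, cyl2_center, cyl3_center, cyl4_center, cyl5_center and drum below 0.06 m and height (world z) of each of cyl1_center, cyl2_center, cyl3_center, cyl4_center, cyl5_center below 0.088 m and value of joint slide below 0.004 m), for 0.2 s.
At the end, for the whole second after the job is handed in: Every cylinder present lies in the drum (within 60 mm of its centre horizontally, below the deck), the slide is back at rest (within 4 mm), and the lid lies flat over the pocket with its plug in it (centred within 9 mm, tilt under 0.1 rad) (all of step 3 and horizontal distance between lid_knob and pocket below 0.009 m and z of lid_knob in the frame of pocket between 0.015 and 0.0225 m and angle between lid_knob's own z axis and vertical below 0.1 rad); the robot touches nothing.
It fails at once if a bystander is moved more than 50 mm (distance of any of cup, glaze_jar, kiln_prop from where it was at the start of the episode above 0.05 m).
Of cyl1, cyl2, cyl3, cyl4, cyl5 only 4 to 5 are there at a start; the rules pass over those that are not, and their reading is None.
At some moment in a run one of cyl1, cyl2, cyl3, cyl4, cyl5 may be knocked a few centimetres aside while the robot is not near it.
Once in a run the grip may slacken for a moment while it holds something.
It also fails if it takes over 200 s, if anything falls off the work surface, if the arm or the gripper's body presses on something with over 40 N, if the wrist force passes 120 N, or if a joint passes its speed limit or range.

## Working session

There is one attempt and no reset: what is moved stays moved. The work goes in short steps, Python scripts to look and compute and a tool call to move; the robot and the scene stay as the last step left them, time stands still between calls to the robot, and variables do not carry over. Pictures are saved under pics/ and viewed, at most 14 in all, crops included, and the job is handed in when it is done.

Besides the shell and the picture viewer there is one more tool, called after "Emit:" by a JSON object that holds its "api" and its "payload". move_arm: Moves the arm, as the interface text tells. Its arguments: {"type":"object","properties":{"plan":{"type":"array"},"force":{"type":"number"}},"required":["plan"]}

```bash
ls; mkdir -p pics; python3 - <<'E'
from rig import status,get_image,calibration,r
import cv2
s=status.sense();print(s, r.grasp_offset)
for n in("scene","top","wrist"):
    c=calibration(n);print(n,c)
    cv2.imwrite(f"pics/{n}0.png",get_image(n))
E
```

```text
pics
{'time_s': 0.0, 'q': array([-1.40259270e+00,  2.59226772e-01,  2.07706236e-02,  1.33371450e+00,
        3.14367193e-06,  1.41818346e+00]), 'joint_vel': array([ 3.29566454e-04,  1.35436690e-03, -1.73467118e-04, -6.67829349e-04,
        1.27901845e-03, -7.34507988e-05]), 'joint_torque': array([ 7.95572214e-05, -5.55642772e+01,  3.44528782e+01,  1.37216513e-02,
       -1.51962145e-04,  1.33597547e-05]), 'tool_pos': array([ 173.38039708, -521.66377971,  230.65087587]), 'tool_rot': array([-3.09990473e+00, -5.01559527e-01,  1.18852329e-05]), 'force': array([0.05937693, 0.58147755, 0.2032944 ]), 'ft_torque': array([0.02763265, 0.03076543, 0.00342542]), 'gripper_force': 0.0, 'grip_width': 0.996570465355957} 18.700000000000003
scene {'mtx': array([[454.68297484,   0.        , 324.32495171],
       [  0.        , 454.68297484, 197.18735429],
       [  0.        ,   0.        ,   1.        ]]), 'eye': array([1091.18937715, -525.86271877,  779.94932391]), 'attitude': array([-2.16111419, -0.91686829,  0.43079853])}
top {'mtx': array([[426.71268826,   0.        , 323.19249185],
       [  0.        , 426.71268826, 197.4241161 ],
       [  0.        ,   0.        ,   1.        ]]), 'eye': array([462.85166893, -20.8328596 , 972.790873  ]), 'attitude': array([-2.19981613,  2.181838  , -0.1030312 ])}
wrist {'mtx': array([[282.30151681,   0.        , 317.64484226],
       [  0.        , 282.30151681, 204.67793282],
       [  0.        ,   0.        ,   1.        ]]), 'eye': array([ 235.38334486, -502.54472324,  373.66048338]), 'attitude': array([ 2.3703755 , -1.70861387, -0.22475867])}
```

View pics/scene0.png

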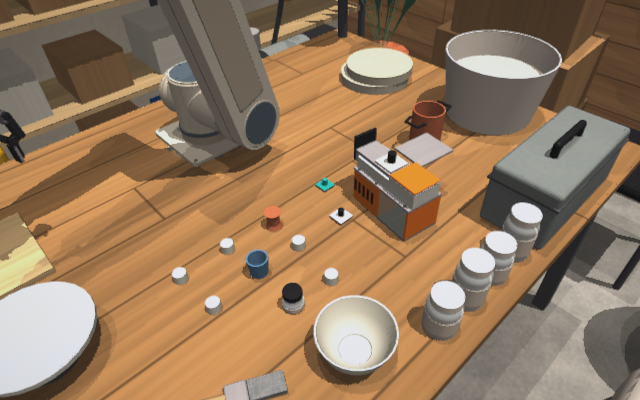

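View pics/top0.png

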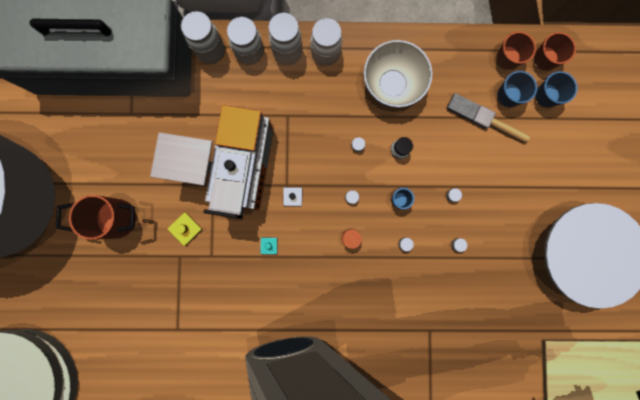

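View pics/wrist0.png

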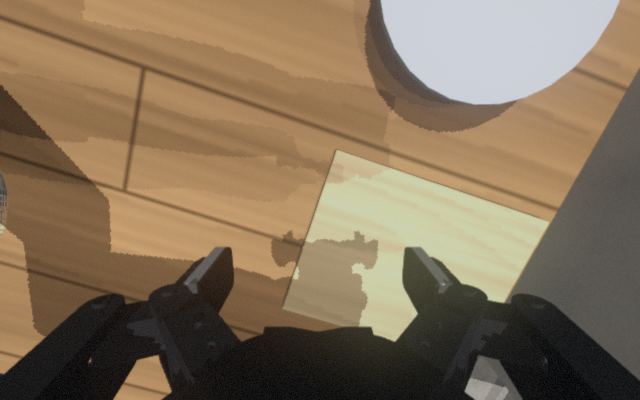

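The images show five white cylinders: top px (358,145), (352,197), (455,195), (406,244), (460,244). There are four lid-like items: on the feeder (230,165), small white on the table (292,196), turquoise (269,246) and yellow (185,229). The white/aluminium one on the feeder is the larger, so it is the one meant. I'll measure and confirm it in a crop.

```bash
cat > h.py <<'E'
import numpy as np, cv2
from scipy.spatial.transform import Rotation as R
from rig import status,get_image,calibration,r
def cast(c,px,z):
    px=np.atleast_2d(np.float64(px))
    d=np.c_[px,np.ones(len(px))]@np.linalg.inv(c["mtx"]).T@R.from_rotvec(c["attitude"]).as_matrix().T
    return c["eye"]+d*((z-c["eye"][2])/d[:,2])[:,None]
def proj(c,P):
    p=(np.atleast_2d(P)-c["eye"])@R.from_rotvec(c["attitude"]).as_matrix()@c["mtx"].T
    return p[:,:2]/p[:,2:]
def blobs(m,lo,hi):
    n,l,s,c=cv2.connectedComponentsWithStats(m.astype(np.uint8))
    return [(c[i],s[i],l==i) for i in range(1,n) if lo<s[i,4]<hi]
def white(im):
    h=cv2.cvtColor(im,cv2.COLOR_BGR2HSV); return (h[...,1]<60)&(h[...,2]>150)
def cyls(name,im=None,z=14,lo=40,hi=400):
    c=calibration(name); im=get_image(name) if im is None else im
    return [(p.round(0),cast(c,p,z)[0].round(0),s[4],s[2:4]) for p,s,_ in blobs(white(im),lo,hi)]
E
python3 - <<'E'
from h import *
im=cv2.imread("pics/top0.png"); c=calibration("top")
for o in cyls("top",im): print("top",*o)
im2=cv2.imread("pics/scene0.png"); c2=calibration("scene")
for o in cyls("scene",im2): print("sc",*o)
h=cv2.cvtColor(im,cv2.COLOR_BGR2HSV)
og=(h[...,0]>8)&(h[...,0]<25)&(h[...,1]>220)&(h[...,2]>140); og[:,300:]=0; og[:100]=0;og[170:]=0
for p,s,l in blobs(og,300,5000):
    cn=cv2.findContours(l.astype(np.uint8),0,2)[0][0]; b=cv2.boxPoints(cv2.minAreaRect(cn)); print("hood",p,s,cast(c,b,142).round(0).tolist())
k=im.max(2)<50
for p,s,l in blobs(k,20,400):
    if 140<p[0]<310 and 100<p[1]<260: print("dark",p.round(1),s,cast(c,p,156).round(0))
cv2.imwrite("pics/c1.png",np.hstack([cv2.resize(im[95:225,145:315],None,fx=2.35,fy=2.35,interpolation=2),cv2.resize(im2[115:245,310:480],None,fx=2.35,fy=2.35,interpolation=2)]))
E
```

```text
top [378.   5.] [ 989. -163.   14.] 85 [12 12]
top [372.  17.] [ 959. -148.   14.] 170 [29 13]
top [485. 116.] [ 728. -408.   14.] 237 [20 20]
top [262. 150.] [644. 103.  14.] 76 [ 9 41]
top [358. 143.] [ 661. -116.   14.] 132 [13 13]
top [249. 180.] [574. 131.  14.] 157 [12 54]
top [  1. 186.] [555. 680.  14.] 162 [ 5 51]
top [255. 186.] [561. 116.  14.] 76 [ 7 28]
top [292. 196.] [538.  33.  14.] 297 [19 18]
top [455. 194.] [ 546. -337.   14.] 131 [13 13]
top [352. 196.] [ 540. -103.   14.] 136 [13 13]
top [407. 244.] [ 433. -225.   14.] 135 [13 13]
top [460. 245.] [ 433. -347.   14.] 137 [13 14]
top [ 64. 375.] [147. 521.  14.] 232 [20 55]
sc [254.  31.] [-501.  555.   14.] 45 [9 7]
sc [299.  39.] [-298.  631.   14.] 86 [21 10]
sc [275.  48.] [-300.  510.   14.] 189 [26 14]
sc [173.  80.] [-356.   87.   14.] 272 [38 29]
sc [373. 167.] [475. 222.  14.] 96 [30 25]
sc [341. 216.] [546.  26.  14.] 162 [23 15]
sc [531. 233.] [889. 297.  14.] 83 [17 16]
sc [298. 239.] [531. -96.  14.] 107 [13 10]
sc [226. 243.] [ 424. -219.   14.] 108 [14 10]
sc [179. 272.] [ 423. -341.   14.] 132 [14 12]
sc [331. 273.] [ 653. -111.   14.] 129 [14 12]
sc [484. 282.] [890.  99.  14.] 120 [22 19]
sc [537. 284.] [968. 173.  14.] 60 [14 18]
sc [212. 302.] [ 537. -331.   14.] 155 [15 13]
sc [299. 304.] [ 665. -210.   14.] 52 [12 14]
sc [455. 316.] [895. -12.  14.] 123 [22 19]
sc [635. 392.] [1190.   81.   14.] 156 [14 22]
sc [236. 391.] [ 721. -403.   14.] 398 [25 20]
dark [264.  165.3] [255 124  18  85 359] [[587.  80. 156.]]
dark [229.7 165.3] [225 161  10  10  68] [[586. 145. 156.]]
dark [207.9 172.5] [205 162   7  24  48] [[572. 187. 156.]]
dark [188.  184.6] [183 184  13   2  21] [[548. 224. 156.]]
dark [231.1 213.5] [205 208  47  11 152] [[493. 140. 156.]]
```

View pics/c1.png

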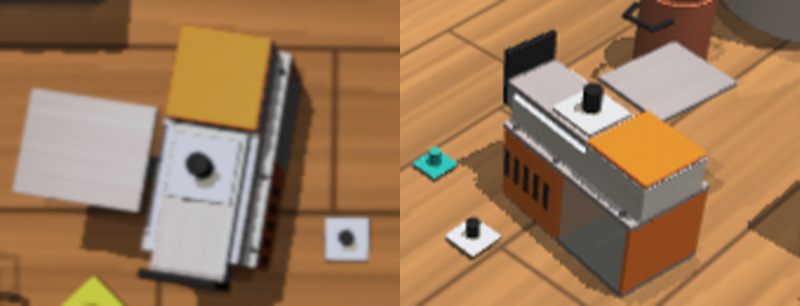

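```bash
python3 - <<'E'
from h import *
c=calibration("top");o=np.array([145,95])
f=lambda p,z:cast(c,np.array(p)/2.35+o,z)
H=f([(183,27),(272,38),(258,128),(166,115)],142);print(H.round(0))
for a,b in((3,0),(2,1)): d=H[b]-H[a];print("yaw",np.arctan2(d[1],d[0]))
for a,b in((1,0),(2,3)): d=H[b]-H[a];print("yaw",np.arctan2(-d[0],d[1]))
L=f([(33,88),(157,106),(139,212),(13,190)],128);print("ledge",L.round(0),L.mean(0))
P=f([(140,270),(228,282)],165);print("plate",P);
L=f([(175,123),(250,135),(236,201),(165,195)],142);print("lid",L.mean(0))
print("knobtop",f([(198,163)],162))
E
```

```text
[[705. 164. 142.]
 [697.  90. 142.]
 [620. 100. 142.]
 [630. 177. 142.]]
yaw -0.16154110476278205
yaw -0.13264257524439285
yaw -0.1128664981269868
yaw -0.13125617064563902
ledge [[655. 293. 128.]
 [640. 188. 128.]
 [550. 200. 128.]
 [567. 307. 128.]] [603.04840104 246.99886497 128.        ]
plate [[499.18206037 188.63945308 165.        ]
 [490.13246068 118.06160462 165.        ]]
lid [589.48997276 142.01007441 142.        ]
knobtop [[586.70358046 145.00208176 162.        ]]
```

The crop confirms that the larger aluminium lid lies on the feeder, with its knob at world (587,144). The table look-alike is clearly smaller. The feeder's yaw is about -0.135, and the ledge and plate measurements agree with the given offsets. I'll turn the tool so that its x = -feeder x and its y = feeder y.

Emit:
{"api": "move_arm", "payload": {"plan": [{"translation": [0,0,0],"twist": [0,0,-0.179],"claw": 0},{"translation": [0,0,0],"twist": [0,0,-0.179],"claw": 0},{"translation": [0,0,0],"twist": [0,0,-0.179],"claw": 0},{"translation": [0,0,0],"twist": [0,0,-0.179],"claw": 0},{"translation": [0,0,0],"twist": [0,0,-0.179],"claw": 0}], "force": 40}}

```text
time_s: 0.78
tool_pos: [173.4, -521.8, 231.0]
tool_rot: [-2.573, -1.802, -0.0]
force: [0.3, -0.5, 0.1]
grip_width: 0.999
gripper_force: 0.0
```

Emit:
{"api": "move_arm", "payload": {"plan": [{"translation": [0,0,0],"twist": [0,0,-0.179],"claw": 0},{"translation": [0,0,0],"twist": [0,0,-0.179],"claw": 0},{"translation": [0,0,0],"twist": [0,0,-0.179],"claw": 0},{"translation": [0,0,0],"twist": [0,0,-0.179],"claw": 0},{"translation": [0,0,0],"twist": [0,0,-0.179],"claw": 0}]}}

```text
time_s: 1.4
tool_pos: [173.4, -521.8, 231.0]
tool_rot: [-1.54, -2.738, -0.001]
force: [-0.6, 0.3, -0.7]
grip_width: 1.004
gripper_force: 0.0
```

Emit:
{"api": "move_arm", "payload": {"plan": [{"translation": [0,0,0],"twist": [0,0,-0.179],"claw": 0},{"translation": [0,0,0],"twist": [0,0,-0.179],"claw": 0},{"translation": [0,0,0],"twist": [0,0,-0.179],"claw": 0},{"translation": [0,0,0],"twist": [0,0,-0.179],"claw": 0},{"translation": [0,0,0],"twist": [0,0,-0.179],"claw": 0}]}}

```text
time_s: 2.02
tool_pos: [173.4, -521.8, 231.0]
tool_rot: [-0.204, -3.135, -0.001]
force: [0.6, 0.1, 0.0]
grip_width: 0.998
gripper_force: 0.0
```

Emit:
{"api": "move_arm", "payload": {"plan": [{"translation": [-2.15,4.76,0],"twist": [0,0,0],"claw": 0},{"translation": [-2.15,4.76,0],"twist": [0,0,0],"claw": 0},{"translation": [-2.15,4.76,0],"twist": [0,0,0],"claw": 0},{"translation": [-2.15,4.76,0],"twist": [0,0,0],"claw": 0},{"translation": [-2.15,4.76,0],"twist": [0,0,0],"claw": 0}]}}

```text
time_s: 2.65
tool_pos: [312.7, -299.2, 231.2]
tool_rot: [0.214, 3.134, 0.0]
force: [0.4, -0.1, 0.1]
grip_width: 1.003
gripper_force: 0.0
```

Emit:
{"api": "move_arm", "payload": {"plan": [{"translation": [-2.15,4.76,0],"twist": [0,0,0],"claw": 0},{"translation": [-2.15,4.76,0],"twist": [0,0,0],"claw": 0},{"translation": [-2.15,4.76,0],"twist": [0,0,0],"claw": 0},{"translation": [-2.15,4.76,0],"twist": [0,0,0],"claw": 0},{"translation": [-2.15,4.76,0],"twist": [0,0,0],"claw": 0}]}}

```text
time_s: 3.28
tool_pos: [451.5, -77.8, 231.3]
tool_rot: [0.213, 3.134, -0.0]
force: [-0.1, -1.1, -0.8]
grip_width: 1.001
gripper_force: 0.0
```

Emit:
{"api": "move_arm", "payload": {"plan": [{"translation": [-2.15,4.76,0],"twist": [0,0,0],"claw": 0},{"translation": [-2.15,4.76,0],"twist": [0,0,0],"claw": 0},{"translation": [-2.15,4.76,0],"twist": [0,0,0],"claw": 0},{"translation": [-2.15,4.76,0],"twist": [0,0,0],"claw": 0},{"translation": [-2.15,4.76,0],"twist": [0,0,0],"claw": 0}]}}

```text
time_s: 3.9
tool_pos: [590.3, 143.5, 231.0]
tool_rot: [-0.213, -3.134, 0.0]
force: [0.6, -0.9, 0.3]
grip_width: 1.002
gripper_force: 0.0
```

```bash
python3 - <<'E'
from h import *
s=status.sense();im=get_image("wrist");c=calibration("wrist");cv2.imwrite("pics/w1.png",im)
print(s["tool_pos"],s["tool_rot"],s["q"]);print(proj(c,[[587,144,162],[587,144,136]]))
E
```

```text
[590.26276821 143.48485232 231.04033088] [-2.12887586e-01 -3.13412730e+00  2.22488503e-04] [ 1.00447462e-01  3.58628865e-01  1.65826317e-01  1.37825747e+00
 -9.88865514e-05  2.36090387e-01]
[[313.2982482  209.11983502]
 [313.69748297 200.89869709]]
```

View pics/w1.png

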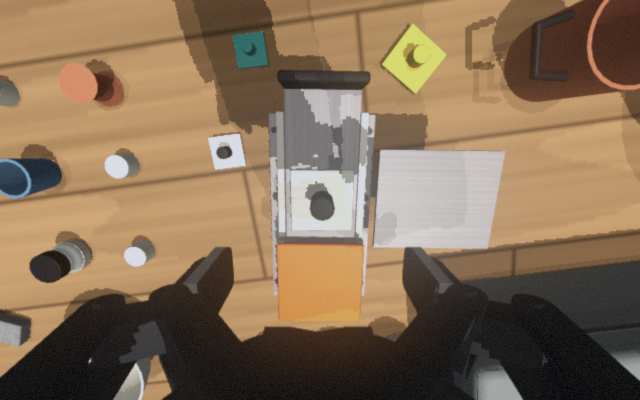

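```bash
python3 - <<'E'
from h import *
im=cv2.imread("pics/w1.png");c=calibration("wrist")
k=im.max(2)<70; k[:170]=0;k[245:]=0;k[:,:285]=0;k[:,:365]=k[:,:365]; k[:,365:]=0
for p,s,l in blobs(k,50,3000): print(p,s,cast(c,p,158))
L=cast(c,[(291,170),(353,170),(354,230),(288,231)],136);print(L.round(1),L.mean(0))
H=cast(c,[(278,242),(363,242),(361,321),(278,320)],142);print(H.round(1))
P=cast(c,[(279,72),(369,73)],165);print(P,P.mean(0))
G=cast(c,[(378,150),(503,152),(490,249),(374,247)],128);print(G.mean(0))
yw=-0.135;fx=np.array([np.cos(yw),np.sin(yw)])
print(fx, P.mean(0)[:2]+100*fx)
E
```

```text
[[557.9 128.7 136. ]
 [564.8 180.4 136. ]
 [618.2 175.9 136. ]
 [611.4 117.6 136. ]] [588.08434907 150.65414347 136.        ]
[[618.2 108.2 142. ]
 [628.1 182.1 142. ]
 [708.3 172.9 142. ]
 [696.7  94.8 142. ]]
[[487.48346585 134.28872462 165.        ]
 [496.14946841 194.64352166 165.        ]] [491.81646713 164.46612314 165.        ]
[604.30166713 252.25733409 128.        ]
[ 0.99090133 -0.13459031] [590.90660025 151.00709204]
```

```bash
python3 - <<'E'
from h import *
c=calibration("scene")
print("scene knob",cast(c,[(391.7,152.4)],162), "plate tops",cast(c,[(310+105/2.35,115+48/2.35),(310+155/2.35,115+30/2.35)],165))
H=cast(c,[(310+(x-400)/2.35,115+y/2.35) for x,y in((587,150),(643,114),(707,154),(652,194))],142);print("hood",H.round(0),H.mean(0))
ct=calibration("top");o=np.array([145,95])
print("hood top cam", cast(ct,np.array([(183,27),(272,38),(258,128),(166,115)])/2.35+o,142).mean(0))
print([x for x in cyls("wrist",cv2.imread("pics/w1.png"),22,200,1000)])
E
```

```text
scene knob [[587.54045245 146.03233719 162.        ]] plate tops [[485.10481275 132.47276873 165.        ]
 [499.10603648 191.9428038  165.        ]]
hood [[630.  91. 142.]
 [633. 170. 142.]
 [711. 165. 142.]
 [710.  85. 142.]] [671.01644223 127.78299597 142.        ]
hood top cam [662.81958395 132.65549762 142.        ]
[(array([227., 151.]), array([539.,  42.,  22.]), np.int32(925), array([38, 36], dtype=int32)), (array([116., 166.]), array([539., -98.,  22.]), np.int32(465), array([25, 24], dtype=int32)), (array([135., 256.]), array([ 660., -111.,   22.]), np.int32(361), array([23, 20], dtype=int32)), (array([  9., 334.]), array([ 755., -330.,   22.]), np.int32(379), array([20, 24], dtype=int32)), (array([134., 381.]), array([ 862., -175.,   22.]), np.int32(364), array([24, 36], dtype=int32)), (array([500., 389.]), array([955., 386.,  22.]), np.int32(702), array([39, 24], dtype=int32))]
```

Emit:
{"api": "move_arm", "payload": {"plan": [{"translation": [0.29,0.41,1.0],"twist": [0,0,0],"claw": 0},{"translation": [0,0,1.5],"twist": [0,0,0],"claw": 0},{"translation": [0,0,1.5],"twist": [0,0,0],"claw": 0},{"translation": [0,0,0],"twist": [0,0,0],"claw": 0},{"translation": [0,0,0],"twist": [0,0,0],"claw": 0}]}}

```text
time_s: 4.58
tool_pos: [587.3, 145.7, 191.7]
tool_rot: [0.214, 3.134, 0.0]
force: [0.2, 0.5, 0.1]
grip_width: 0.999
gripper_force: 0.0
```

```bash
python3 - <<'E'
from h import *
s=status.sense();im=get_image("wrist");c=calibration("wrist");cv2.imwrite("pics/w2.png",im)
print(s["tool_pos"],c["eye"]);print(proj(c,[[588,148,162],[588,148,136]]))
g=cv2.cvtColor(im,cv2.COLOR_BGR2GRAY)
k=g<70; k[:150]=0;k[270:]=0;k[:,:270]=0;k[:,365:]=0
for p,s,l in blobs(k,150,4000): print(p,s,cast(c,p,160))
E
```

```text
[587.34585756 145.74599548 191.6924842 ] [522.87625851 153.49490556 334.75246066]
[[322.85710477 232.60293663]
 [322.23695753 220.12315442]]
```

View pics/w2.png

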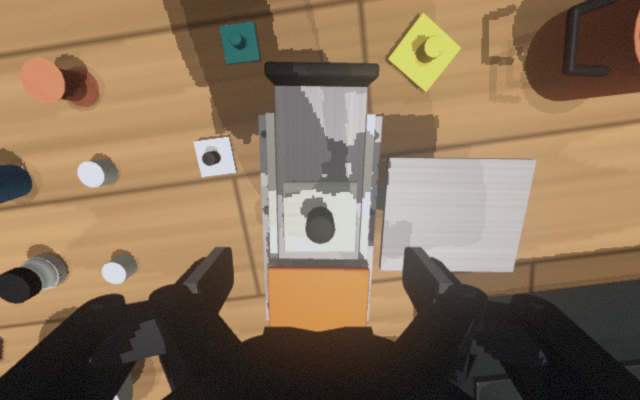

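The knob's axis is at about px (319,226), so world (586,146). The fingers are centred on it. I'll descend and grip.

Emit:
{"api": "move_arm", "payload": {"plan": [{"translation": [0.15,0,2.0],"twist": [0,0,0],"claw": 0.2},{"translation": [0,0,2.0],"twist": [0,0,0],"claw": 0.3},{"translation": [0,0,1.2],"twist": [0,0,0],"claw": 0.4},{"translation": [0,0,0],"twist": [0,0,0],"claw": 0.5},{"translation": [0,0,0],"twist": [0,0,0],"claw": 0.6}], "force": 60}}

```text
time_s: 5.25
tool_pos: [586.2, 146.5, 140.1]
tool_rot: [0.213, 3.133, 0.0]
force: [-0.1, 0.7, -0.6]
grip_width: 0.4
gripper_force: 0.0
```

Emit:
{"api": "move_arm", "payload": {"plan": [{"translation": [0,0,0],"twist": [0,0,0],"claw": 1},{"translation": [0,0,0],"twist": [0,0,0],"claw": 1},{"translation": [0,0,0],"twist": [0,0,0],"claw": 1},{"translation": [0,0,0],"twist": [0,0,0],"claw": 1},{"translation": [0,0,0],"twist": [0,0,0],"claw": 1}]}}

```text
time_s: 5.88
tool_pos: [586.3, 146.5, 140.3]
tool_rot: [0.213, 3.132, 0.001]
force: [0.8, 0.2, 6.1]
grip_width: 0.209
gripper_force: 58.5
```

Emit:
{"api": "move_arm", "payload": {"plan": [{"translation": [0,0,-1.5],"twist": [0,0,0],"claw": 1},{"translation": [0,0,-2.5],"twist": [0,0,0],"claw": 1},{"translation": [0,3.5,0],"twist": [0,0,0],"claw": 1},{"translation": [0,3.5,0],"twist": [0,0,0],"claw": 1},{"translation": [0,3.6,0],"twist": [0,0,0],"claw": 1}]}}

```text
time_s: 6.5
tool_pos: [600.3, 252.4, 180.2]
tool_rot: [0.214, 3.134, 0.0]
force: [-0.3, 0.9, -2.0]
grip_width: 0.212
gripper_force: 58.8
```

Emit:
{"api": "move_arm", "payload": {"plan": [{"translation": [0,0,0],"twist": [0,0,0],"claw": 1},{"translation": [0,0,1.5],"twist": [0,0,0],"claw": 1},{"translation": [0,0,1.3],"twist": [0,0,0],"claw": 1},{"translation": [0,0,0.5],"twist": [0,0,0],"claw": 1},{"translation": [0,0,0.3],"twist": [0,0,0],"claw": 1}]}}

```text
time_s: 7.12
tool_pos: [600.0, 250.8, 143.3]
tool_rot: [-0.214, -3.134, 0.001]
force: [-6.4, -2.5, 15.1]
grip_width: 0.212
gripper_force: 44.8
```

Emit:
{"api": "move_arm", "payload": {"plan": [{"translation": [0,0,0],"twist": [0,0,0],"claw": 0.6},{"translation": [0,0,0],"twist": [0,0,0],"claw": 0.4},{"translation": [0,0,0],"twist": [0,0,0],"claw": 0.4},{"translation": [0,0,-2.0],"twist": [0,0,0],"claw": 0.4},{"translation": [0,0,-4.0],"twist": [0,0,0],"claw": 0.4}]}}

```text
time_s: 7.75
tool_pos: [599.5, 251.3, 202.5]
tool_rot: [-0.213, -3.131, 0.002]
force: [0.7, -0.9, 0.6]
grip_width: 0.599
gripper_force: 0.0
```

```bash
python3 - <<'E'
from h import *
s=status.sense();im=get_image("top");c=calibration("top")
print(s["tool_pos"])
for o in cyls("top",im,22):
    if o[1][1]<60 and o[1][0]<700: print(*o)
w=get_image("wrist");cv2.imwrite("pics/w3.png",w)
E
```

```text
[599.48888623 251.33503867 202.49721575]
[358. 143.] [ 659. -115.   22.] 136 [13 13]
[292. 196.] [538.  32.  22.] 317 [19 19]
[455. 194.] [ 546. -334.   22.] 140 [13 14]
[352. 196.] [ 538. -102.   22.] 142 [14 14]
[407. 244.] [ 433. -224.   22.] 145 [14 13]
[460. 245.] [ 433. -344.   22.] 143 [13 14]
```

View pics/w3.png

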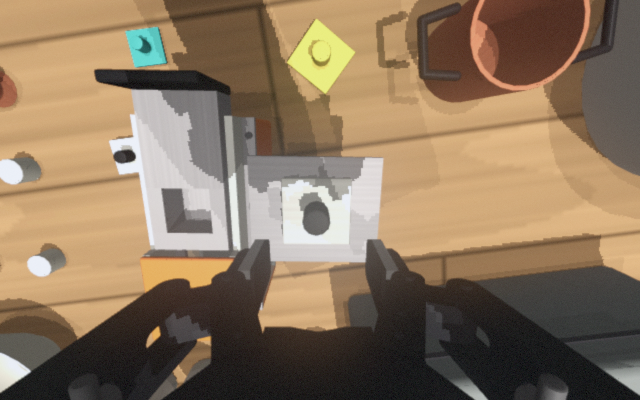

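The lid is parked on the ledge and the pocket is open, with its corners near (164,189), (210,189), (212,233), (166,233).

```bash
cat >> h.py <<'E'
def delta(p,q):
    "cm along tool axes (heading -0.136: x=-fx,y=fy,z down) from p to q"
    y=-0.136; fx=np.array([np.cos(y),np.sin(y)]); fy=np.array([-fx[1],fx[0]]); d=np.subtract(q,p)
    return np.round([-d[:2]@fx/10,d[:2]@fy/10,-d[2]/10],2)
E
python3 - <<'E'
from h import *
c=calibration("wrist");P=cast(c,[(163,189),(210,189),(213,233),(166,233)],131);print(P.round(1),P.mean(0))
t=status.sense()["tool_pos"]
q=[537,-101,110]
print(delta(t,q), delta([586.5,146.5,0],[537,-101,0]))
E
```

```text
[[566.6 132.  131. ]
 [571.6 168.9 131. ]
 [608.3 162.6 131. ]
 [603.1 124.1 131. ]] [587.42388294 146.91933916 131.        ]
[  1.62 -35.85   9.78] [  1.55 -25.19  -0.  ]
```

Emit:
{"api": "move_arm", "payload": {"plan": [{"translation": [0.2,-5.1,0],"twist": [0,0,0],"claw": 0.4},{"translation": [0.2,-5.1,0],"twist": [0,0,0],"claw": 0.4},{"translation": [0.2,-5.1,0],"twist": [0,0,0],"claw": 0.4},{"translation": [0.2,-5.1,0],"twist": [0,0,0],"claw": 0.4},{"translation": [0.2,-5.1,0],"twist": [0,0,0],"claw": 0.4}]}}

```text
time_s: 8.48
tool_pos: [555.2, -1.3, 203.0]
tool_rot: [0.213, 3.134, -0.0]
force: [0.0, -1.3, -0.1]
grip_width: 0.601
gripper_force: 0.0
```

Emit:
{"api": "move_arm", "payload": {"plan": [{"translation": [0.3,-5.1,1],"twist": [0,0,0],"claw": 0.4},{"translation": [0.3,-5.25,4],"twist": [0,0,0],"claw": 0.4},{"translation": [0,0,4.5],"twist": [0,0,0],"claw": 0.4},{"translation": [0,0,0],"twist": [0,0,0],"claw": 0.4},{"translation": [0,0,0],"twist": [0,0,0],"claw": 0.4}]}}

```text
time_s: 9.1
tool_pos: [537.0, -98.5, 111.8]
tool_rot: [0.212, 3.133, -0.0]
force: [0.5, 0.5, 0.3]
grip_width: 0.599
gripper_force: 0.0
```

```bash
cat >> h.py <<'E'
def wcyl(tag,near=None):
    t=status.sense()["tool_pos"]; im=get_image("wrist"); c=calibration("wrist"); cv2.imwrite(f"pics/{tag}.png",im)
    print("tcp",t.round(1))
    for p,s,l in blobs(white(im),250,6000):
        w=cast(c,p,21)[0]
        if np.hypot(*(w-t)[:2])<70: print(p.round(0),s[2:5],w.round(1),"to z8:",delta(t,[w[0],w[1],8]))
E
python3 -c "
from h import *
wcyl('b1')"
```

```text
tcp [537.  -98.5 111.8]
[315. 208.] [ 36  34 937] [ 537.5 -102.5   21. ] to z8: [-0.1  -0.39 10.38]
```

View pics/b1.png

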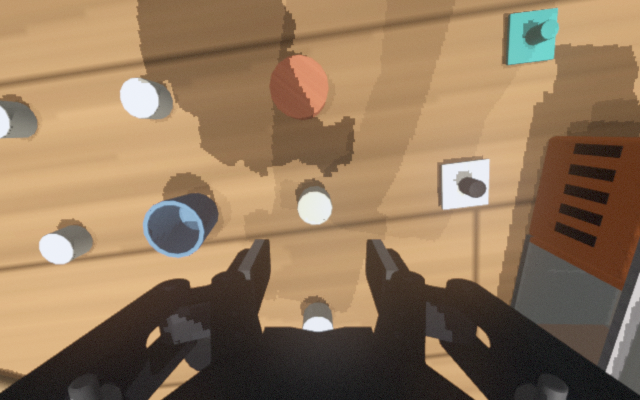

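The cylinder is at px (315,208), between the fingers. I'll pick it up.

Emit:
{"api": "move_arm", "payload": {"plan": [{"translation": [-0.1,-0.25,2],"twist": [0,0,0],"claw": 0.4},{"translation": [0,0,4],"twist": [0,0,0],"claw": 0.4},{"translation": [0,0,3],"twist": [0,0,0],"claw": 0.4},{"translation": [0,0,1.3],"twist": [0,0,0],"claw": 0.4},{"translation": [0,0,0],"twist": [0,0,0],"claw": 0.5}]}}

```text
time_s: 9.78
tool_pos: [537.5, -101.1, 8.0]
tool_rot: [0.212, 3.134, -0.0]
force: [-0.2, -0.7, 0.0]
grip_width: 0.497
gripper_force: 0.0
```

Emit:
{"api": "move_arm", "payload": {"plan": [{"translation": [0,0,0],"twist": [0,0,0],"claw": 1},{"translation": [0,0,0],"twist": [0,0,0],"claw": 1},{"translation": [0,0,0],"twist": [0,0,0],"claw": 1},{"translation": [0,0,-2],"twist": [0,0,0],"claw": 1},{"translation": [0,0,-4],"twist": [0,0,0],"claw": 1}]}}

```text
time_s: 10.4
tool_pos: [536.4, -101.2, 67.9]
tool_rot: [-0.213, -3.133, -0.001]
force: [0.4, -0.3, -0.3]
grip_width: 0.32
gripper_force: 59.2
```

```bash
python3 -c "
from h import *
t=status.sense()['tool_pos'];print(t,delta(t,[587,146.7,134.5]))"
```

```text
[ 536.38829628 -101.16737475   67.89509582] [-1.65 25.24 -6.66]
```

Emit:
{"api": "move_arm", "payload": {"plan": [{"translation": [0,2,-5.5],"twist": [0,0,0],"claw": 1},{"translation": [-0.4,4.7,-4],"twist": [0,0,0],"claw": 1},{"translation": [-0.4,4.7,0],"twist": [0,0,0],"claw": 1},{"translation": [-0.4,4.7,0],"twist": [0,0,0],"claw": 1},{"translation": [-0.4,4.7,0],"twist": [0,0,0],"claw": 1}]}}

```text
time_s: 11.02
tool_pos: [581.4, 104.1, 163.8]
tool_rot: [0.213, 3.132, 0.0]
force: [0.9, -0.6, 0.2]
grip_width: 0.324
gripper_force: 59.2
```

Emit:
{"api": "move_arm", "payload": {"plan": [{"translation": [-0.05,4.44,0],"twist": [0,0,0],"claw": 1},{"translation": [0,0,0],"twist": [0,0,0],"claw": 1},{"translation": [0,0,0],"twist": [0,0,0],"claw": 1},{"translation": [0,0,0.8],"twist": [0,0,0],"claw": 1},{"translation": [0,0,0],"twist": [0,0,0],"claw": 1}]}}

```text
time_s: 11.65
tool_pos: [587.1, 145.5, 153.7]
tool_rot: [-0.215, -3.133, 0.0]
force: [0.3, -0.3, -1.3]
grip_width: 0.324
gripper_force: 59.3
```

```bash
python3 -c "
from h import *
s=status.sense();t=s['tool_pos'];print(t,s['grip_width'],delta(t,[587,146.7,134.5]))
cv2.imwrite('pics/p1.png',get_image('wrist'))"
```

```text
[587.10194952 145.48783256 153.74549171] 0.32389669357122247 [0.03 0.12 1.92]
```

View pics/p1.png

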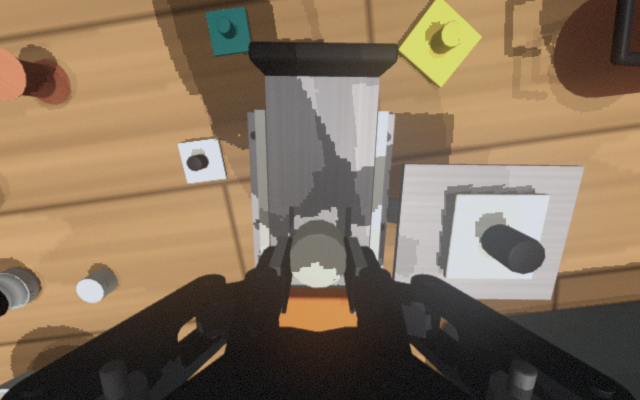

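Emit:
{"api": "move_arm", "payload": {"plan": [{"translation": [0,0.1,1.0],"twist": [0,0,0],"claw": 1},{"translation": [0,0,0.9],"twist": [0,0,0],"claw": 1},{"translation": [0,0,0],"twist": [0,0,0],"claw": 1},{"translation": [0,0,0],"twist": [0,0,0],"claw": 0.5},{"translation": [0,0,0],"twist": [0,0,0],"claw": 0.4}]}}

```text
time_s: 12.32
tool_pos: [587.8, 147.5, 135.8]
tool_rot: [0.213, 3.134, 0.0]
force: [-0.7, 0.4, 0.3]
grip_width: 0.603
gripper_force: 0.0
```

Emit:
{"api": "move_arm", "payload": {"plan": [{"translation": [0,0,0],"twist": [0,0,0],"claw": 0.4},{"translation": [0,0,-3],"twist": [0,0,0],"claw": 0.4},{"translation": [2.5,0,-3],"twist": [0,0,0],"claw": 0.6},{"translation": [5,0,0],"twist": [0,0,0],"claw": 1},{"translation": [5,0,0],"twist": [0,0,0],"claw": 1}]}}

```text
time_s: 12.95
tool_pos: [462.7, 164.5, 195.7]
tool_rot: [0.214, 3.133, 0.0]
force: [0.3, 0.5, 0.7]
grip_width: 0.009
gripper_force: 0.0
```

```bash
python3 -c "
from h import *
s=status.sense();t=s['tool_pos'];print(t,s['grip_width'],delta([587,146.7,134.5],t))
cv2.imwrite('pics/p2.png',get_image('wrist'))"
```

```text
[462.68995812 164.48716445 195.74521939] 0.009305320024491017 [12.56  0.08 -6.12]
```

View pics/p2.png

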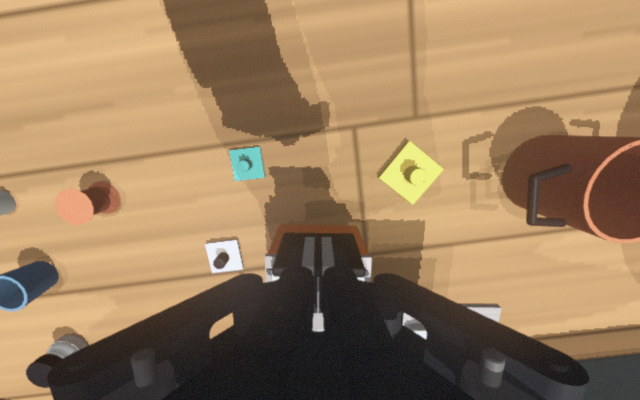

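Emit:
{"api": "move_arm", "payload": {"plan": [{"translation": [0.6,0,0],"twist": [0,0,0],"claw": 1},{"translation": [0,0,2.8],"twist": [0,0,0],"claw": 1},{"translation": [0,0,2.8],"twist": [0,0,0],"claw": 1},{"translation": [-1,0,0],"twist": [0,0,0],"claw": 1},{"translation": [-1,0,0],"twist": [0,0,0],"claw": 1}]}}

```text
time_s: 13.62
tool_pos: [478.9, 162.4, 140.1]
tool_rot: [-0.213, -3.134, -0.0]
force: [-7.4, 0.4, -1.8]
grip_width: 0.0
gripper_force: 3.4
```

Emit:
{"api": "move_arm", "payload": {"plan": [{"translation": [-1.5,0,0],"twist": [0,0,0],"claw": 1},{"translation": [-1.5,0,0],"twist": [0,0,0],"claw": 1},{"translation": [-1,0,0],"twist": [0,0,0],"claw": 1},{"translation": [-0.8,0,0],"twist": [0,0,0],"claw": 1},{"translation": [0,0,0],"twist": [0,0,0],"claw": 1}]}}

```text
time_s: 14.25
tool_pos: [525.6, 155.5, 140.1]
tool_rot: [-0.214, -3.133, 0.001]
force: [-5.1, -2.2, -0.6]
grip_width: -0.0
gripper_force: 2.3
```

Emit:
{"api": "move_arm", "payload": {"plan": [{"translation": [-0.6,0,0],"twist": [0,0,0],"claw": 1},{"translation": [-0.4,0,0],"twist": [0,0,0],"claw": 1},{"translation": [-0.2,0,0],"twist": [0,0,0],"claw": 1},{"translation": [0,0,0],"twist": [0,0,0],"claw": 1},{"translation": [0,0,0],"twist": [0,0,0],"claw": 1}]}}

```text
time_s: 14.88
tool_pos: [535.9, 153.9, 140.1]
tool_rot: [-0.213, -3.131, 0.001]
force: [-12.6, -3.2, 3.6]
grip_width: 0.003
gripper_force: 6.0
```

Emit:
{"api": "move_arm", "payload": {"plan": [{"translation": [-0.2,0,0],"twist": [0,0,0],"claw": 1},{"translation": [-0.1,0,0],"twist": [0,0,0],"claw": 1},{"translation": [0,0,0],"twist": [0,0,0],"claw": 1},{"translation": [0,0,0],"twist": [0,0,0],"claw": 1},{"translation": [0,0,0],"twist": [0,0,0],"claw": 1}]}}

```text
time_s: 15.5
tool_pos: [535.9, 153.9, 140.0]
tool_rot: [-0.212, -3.126, 0.001]
force: [-25.9, 0.3, 12.4]
grip_width: 0.004
gripper_force: 12.9
```

```bash
python3 -c "
from h import *
s=status.sense();print(s['tool_pos'],s['force'])
im=get_image('scene');cv2.imwrite('pics/s2.png',cv2.resize(im[115:245,310:480],None,fx=3,fy=3,interpolation=2))"
```

```text
[535.94628685 153.87204707 140.02758165] [-25.94684986   0.31310653  12.37512339]
```

View pics/s2.png

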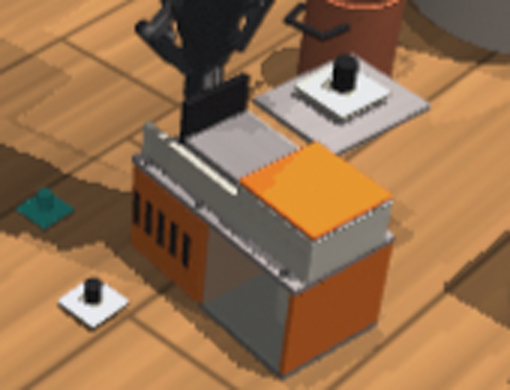

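Emit:
{"api": "move_arm", "payload": {"plan": [{"translation": [2,0,0],"twist": [0,0,0],"claw": 1},{"translation": [3,0,0],"twist": [0,0,0],"claw": 1},{"translation": [2.5,0,0],"twist": [0,0,0],"claw": 1},{"translation": [0,-2,-5],"twist": [0,0,0],"claw": 0.6},{"translation": [0,-5,0],"twist": [0,0,0],"claw": 0.4}]}}

```text
time_s: 16.18
tool_pos: [459.3, 94.9, 193.8]
tool_rot: [0.208, 3.127, 0.001]
force: [1.0, -0.6, -0.8]
grip_width: 0.419
gripper_force: 0.0
```

```bash
python3 -c "
from h import *
t=status.sense()['tool_pos'];print(t)
im=get_image('scene');a=cv2.resize(im[115:245,310:480],None,fx=2.35,fy=2.35,interpolation=2)
im=get_image('top');b=cv2.resize(im[95:225,145:315],None,fx=2.35,fy=2.35,interpolation=2)
cv2.imwrite('pics/s3.png',np.hstack([b,a]))
for o in cyls('top',im,22):
    if o[1][1]<60 and o[1][0]<700: print(*o)
print(delta(t,[659,-113,110]))"
```

```text
[459.25744064  94.94573019 193.78706091]
[358. 143.] [ 659. -116.   22.] 129 [13 13]
[292. 196.] [538.  32.  22.] 266 [19 18]
[455. 194.] [ 545. -334.   22.] 129 [13 12]
[407. 244.] [ 433. -224.   22.] 133 [13 13]
[460. 245.] [ 433. -344.   22.] 133 [12 14]
[343. 394.] [110. -83.  22.] 279 [28 11]
[-22.61 -17.89   8.38]
```

View pics/s3.png

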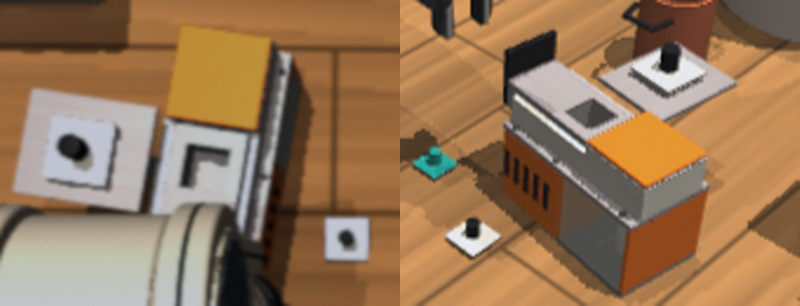

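The pocket is empty, the slide is back and the lid is still parked. Next is cylinder A.

Emit:
{"api": "move_arm", "payload": {"plan": [{"translation": [-3.8,-3,0],"twist": [0,0,0],"claw": 0.4},{"translation": [-3.8,-3,0],"twist": [0,0,0],"claw": 0.4},{"translation": [-3.8,-3,0],"twist": [0,0,0],"claw": 0.4},{"translation": [-3.8,-3,0],"twist": [0,0,0],"claw": 0.4},{"translation": [-3.8,-3,0],"twist": [0,0,0],"claw": 0.4}]}}

```text
time_s: 16.9
tool_pos: [626.5, -81.0, 190.1]
tool_rot: [0.214, 3.133, -0.0]
force: [-0.0, -0.1, -0.2]
grip_width: 0.598
gripper_force: 0.0
```

Emit:
{"api": "move_arm", "payload": {"plan": [{"translation": [-3.6,-3,2],"twist": [0,0,0],"claw": 0.4},{"translation": [0,0,3.5],"twist": [0,0,0],"claw": 0.4},{"translation": [0,0,3],"twist": [0,0,0],"claw": 0.4},{"translation": [0,0,0],"twist": [0,0,0],"claw": 0.4},{"translation": [0,0,0],"twist": [0,0,0],"claw": 0.4}]}}

```text
time_s: 17.52
tool_pos: [656.9, -114.3, 106.0]
tool_rot: [0.213, 3.132, -0.001]
force: [0.3, 0.7, 0.2]
grip_width: 0.6
gripper_force: 0.0
```

```bash
python3 -c "
from h import *
print(status.sense()['tool_rot']);wcyl('a1')"
```

```text
[ 2.12899098e-01  3.13240795e+00 -6.83108919e-04]
tcp [ 656.9 -114.3  106. ]
[317. 210.] [ 37  34 973] [ 657.4 -116.3   21. ] to z8: [-0.07 -0.19  9.8 ]
```

Emit:
{"api": "move_arm", "payload": {"plan": [{"translation": [-0.1,-0.15,2],"twist": [0,0,0],"claw": 0.4},{"translation": [0,0,4],"twist": [0,0,0],"claw": 0.4},{"translation": [0,0,3],"twist": [0,0,0],"claw": 0.4},{"translation": [0,0,0.8],"twist": [0,0,0],"claw": 0.4},{"translation": [0,0,0],"twist": [0,0,0],"claw": 0.5}]}}

```text
time_s: 18.2
tool_pos: [657.3, -115.9, 7.6]
tool_rot: [0.213, 3.133, -0.0]
force: [-0.8, -0.2, 0.3]
grip_width: 0.501
gripper_force: 0.0
```

Emit:
{"api": "move_arm", "payload": {"plan": [{"translation": [0,0,0],"twist": [0,0,0],"claw": 1},{"translation": [0,0,0],"twist": [0,0,0],"claw": 1},{"translation": [0,0,0],"twist": [0,0,0],"claw": 1},{"translation": [0,0,-3],"twist": [0,0,0],"claw": 1},{"translation": [0,0,-5],"twist": [0,0,0],"claw": 1}]}}

```text
time_s: 18.82
tool_pos: [655.9, -115.6, 86.7]
tool_rot: [-0.213, -3.132, -0.001]
force: [0.7, -0.2, -0.6]
grip_width: 0.324
gripper_force: 59.2
```

Emit:
{"api": "move_arm", "payload": {"plan": [{"translation": [1,1,-5],"twist": [0,0,0],"claw": 1},{"translation": [1.9,4.5,-2.5],"twist": [0,0,0],"claw": 1},{"translation": [1.9,4.9,0],"twist": [0,0,0],"claw": 1},{"translation": [1.9,4.9,0],"twist": [0,0,0],"claw": 1},{"translation": [1.9,4.9,0],"twist": [0,0,0],"claw": 1}]}}

```text
time_s: 19.45
tool_pos: [598.4, 97.5, 162.7]
tool_rot: [0.213, 3.132, 0.0]
force: [0.7, -0.4, 0.6]
grip_width: 0.325
gripper_force: 59.2
```

Emit:
{"api": "move_arm", "payload": {"plan": [{"translation": [1.9,4.9,0],"twist": [0,0,0],"claw": 1},{"translation": [0,0,0],"twist": [0,0,0],"claw": 1},{"translation": [0,0,0],"twist": [0,0,0],"claw": 1},{"translation": [0,0,0.8],"twist": [0,0,0],"claw": 1},{"translation": [0,0,0],"twist": [0,0,0],"claw": 1}]}}

```text
time_s: 20.08
tool_pos: [586.5, 146.0, 152.5]
tool_rot: [-0.216, -3.133, 0.0]
force: [-0.4, -1.3, -0.4]
grip_width: 0.32
gripper_force: 59.3
```

```bash
cat >> h.py <<'E'
def held():
    s=status.sense();t=s['tool_pos'];print(t.round(1),s['grip_width'].round(3),s['gripper_force'],delta(t,[587,146.7,134.5]))
    im=get_image('wrist');c=calibration('wrist')
    u=proj(c,[t+[0,0,14]])[0];print("expect top at",u.round(0))
    for p,q,l in blobs(white(im)|((cv2.cvtColor(im,cv2.COLOR_BGR2HSV)[...,1]<60)&(im.max(2)>90)),200,6000):
        if np.hypot(*(p-u))<60: print(p.round(0),q)
    cv2.imwrite('pics/held.png',im)
E
python3 -c "
from h import *
held()"
```

```text
Traceback (most recent call last):
  File "h.py", line 30, in held
    s=status.sense();t=s['tool_pos'];print(t.round(1),s['grip_width'].round(3),s['gripper_force'],delta(t,[587,146.7,134.5]))
                                                      ^^^^^^^^^^^^^^^^^^^^^
AttributeError: 'float' object has no attribute 'round'
```

Emit:
{"api": "move_arm", "payload": {"plan": [{"translation": [-0.05,0.05,1.0],"twist": [0,0,0],"claw": 1},{"translation": [0,0,0.8],"twist": [0,0,0],"claw": 1},{"translation": [0,0,0],"twist": [0,0,0],"claw": 1},{"translation": [0,0,0],"twist": [0,0,0],"claw": 0.5},{"translation": [0,0,0],"twist": [0,0,0],"claw": 0.4}]}}

```text
time_s: 20.7
tool_pos: [587.3, 147.6, 135.8]
tool_rot: [0.213, 3.134, 0.0]
force: [-1.2, -0.1, -0.1]
grip_width: 0.605
gripper_force: 0.0
```

Emit:
{"api": "move_arm", "payload": {"plan": [{"translation": [0,0,0],"twist": [0,0,0],"claw": 0.4},{"translation": [0,0,-3],"twist": [0,0,0],"claw": 0.4},{"translation": [3.1,0,-3],"twist": [0,0,0],"claw": 0.6},{"translation": [5,0,0],"twist": [0,0,0],"claw": 1},{"translation": [5,0,0],"twist": [0,0,0],"claw": 1}]}}

```text
time_s: 21.32
tool_pos: [456.2, 165.4, 195.8]
tool_rot: [0.213, 3.133, 0.0]
force: [0.6, 1.0, 0.7]
grip_width: 0.005
gripper_force: 0.0
```

```bash
sed -i "s/s\['grip_width'\].round(3)/round(s['grip_width'],3)/" h.py; cat >> h.py <<'E'
def pocket(tag):
    "fraction of bright pixels in the pocket mouth as seen by the scene camera, empty-pocket reference in s3.png"
    t=status.sense()['tool_pos']; im=get_image('scene');c=calibration('scene');y=-0.136
    Rz=np.array([[np.cos(y),-np.sin(y)],[np.sin(y),np.cos(y)]])
    q=(np.array([[-16,-16],[16,-16],[16,16],[-16,16]])@Rz.T)+[587,146.7]
    px=proj(c,np.c_[q,[131]*4]); m=np.zeros(im.shape[:2],np.uint8);cv2.fillConvexPoly(m,px.round().astype(int),1)
    v=cv2.cvtColor(im,cv2.COLOR_BGR2GRAY)[m>0]; print("tcp",t.round(1),"pocket grey",v.mean().round(0),np.percentile(v,[10,50,90]))
    cv2.imwrite(f"pics/{tag}.png",cv2.resize(im[115:245,310:480],None,fx=3,fy=3,interpolation=2))
E
python3 -c "
from h import *
pocket('pk2')"
```

```text
tcp [456.2 165.4 195.8] pocket grey 137.0 [ 64.9  91.5 233. ]
```

Emit:
{"api": "move_arm", "payload": {"plan": [{"translation": [0,0,2.8],"twist": [0,0,0],"claw": 1},{"translation": [0,0,2.8],"twist": [0,0,0],"claw": 1},{"translation": [-1,0,0],"twist": [0,0,0],"claw": 1},{"translation": [-1.5,0,0],"twist": [0,0,0],"claw": 1},{"translation": [-1.5,0,0],"twist": [0,0,0],"claw": 1}]}}

```text
time_s: 22.0
tool_pos: [497.1, 159.7, 140.2]
tool_rot: [-0.213, -3.132, 0.0]
force: [-9.1, 0.8, 3.3]
grip_width: 0.003
gripper_force: 4.6
```

Emit:
{"api": "move_arm", "payload": {"plan": [{"translation": [-1.5,0,0],"twist": [0,0,0],"claw": 1},{"translation": [-1.2,0,0],"twist": [0,0,0],"claw": 1},{"translation": [-1,0,0],"twist": [0,0,0],"claw": 1},{"translation": [-0.5,0,0],"twist": [0,0,0],"claw": 1},{"translation": [0,0,0],"twist": [0,0,0],"claw": 1}]}}

```text
time_s: 22.62
tool_pos: [535.9, 153.9, 140.2]
tool_rot: [-0.213, -3.128, 0.001]
force: [-20.6, -1.4, 10.7]
grip_width: 0.001
gripper_force: 10.3
```

Emit:
{"api": "move_arm", "payload": {"plan": [{"translation": [0,0,0],"twist": [0,0,0],"claw": 1},{"translation": [0,0,0],"twist": [0,0,0],"claw": 1},{"translation": [2.5,0,0],"twist": [0,0,0],"claw": 1},{"translation": [3,0,0],"twist": [0,0,0],"claw": 1},{"translation": [2.2,0,0],"twist": [0,0,0],"claw": 1}]}}

```text
time_s: 23.25
tool_pos: [462.9, 164.7, 140.6]
tool_rot: [0.213, 3.133, 0.001]
force: [-0.0, 0.4, 0.5]
grip_width: -0.002
gripper_force: 0.0
```

Emit:
{"api": "move_arm", "payload": {"plan": [{"translation": [0,0,-3],"twist": [0,0,0],"claw": 0.6},{"translation": [0.2,-5,-2],"twist": [0,0,0],"claw": 0.4},{"translation": [0.2,-5,0],"twist": [0,0,0],"claw": 0.4},{"translation": [0.2,-5,0],"twist": [0,0,0],"claw": 0.4},{"translation": [0.2,-5,0],"twist": [0,0,0],"claw": 0.4}]}}

```text
time_s: 23.88
tool_pos: [428.5, -34.7, 191.1]
tool_rot: [0.213, 3.131, -0.001]
force: [0.6, -0.1, 0.1]
grip_width: 0.602
gripper_force: 0.0
```

```bash
python3 -c "
from h import *
pocket('pk3')
t=status.sense()['tool_pos']
for o in cyls('top',None,22):
    if o[1][1]<60 and 350<o[1][0]<700: print(*o)
for o in cyls('scene',None,22):
    if o[1][1]<60 and 350<o[1][0]<700: print(*o)
print(delta(t,[432,-224,110]))"
```

```text
tcp [428.5 -34.7 191.1] pocket grey 78.0 [64. 76. 90.]
[292. 196.] [538.  32.  22.] 282 [19 18]
[455. 194.] [ 545. -334.   22.] 129 [13 12]
[460. 245.] [ 433. -344.   22.] 131 [12 14]
[341. 216.] [551.  21.  22.] 162 [23 15]
[226. 243.] [ 431. -223.   22.] 108 [14 10]
[179. 272.] [ 430. -343.   22.] 132 [14 12]
[212. 302.] [ 543. -333.   22.] 154 [15 13]
[299. 304.] [ 669. -213.   22.] 50 [12 14]
[ -2.91 -18.28   8.1 ]
```

Emit:
{"api": "move_arm", "payload": {"plan": [{"translation": [-0.7,-4.6,0],"twist": [0,0,0],"claw": 0.4},{"translation": [-0.7,-4.6,0],"twist": [0,0,0],"claw": 0.4},{"translation": [-0.7,-4.6,2],"twist": [0,0,0],"claw": 0.4},{"translation": [-0.8,-4.6,3],"twist": [0,0,0],"claw": 0.4},{"translation": [0,0,3.1],"twist": [0,0,0],"claw": 0.4}]}}

```text
time_s: 24.65
tool_pos: [432.9, -221.6, 108.2]
tool_rot: [0.217, 3.132, -0.002]
force: [-0.6, -0.1, -0.4]
grip_width: 0.603
gripper_force: 0.0
```

Emit:
{"api": "move_arm", "payload": {"plan": [{"translation": [0,0,0],"twist": [0,0,0],"claw": 0.4},{"translation": [0,0,0],"twist": [0,0,0],"claw": 0.4},{"translation": [0,0,0],"twist": [0,0,0],"claw": 0.4},{"translation": [0,0,0],"twist": [0,0,0],"claw": 0.4},{"translation": [0,0,0],"twist": [0,0,0],"claw": 0.4}]}}

```text
time_s: 25.28
tool_pos: [431.3, -218.6, 109.0]
tool_rot: [0.212, 3.134, -0.001]
force: [0.9, -0.4, -0.7]
grip_width: 0.603
gripper_force: 0.0
```

```bash
python3 -c "
from h import *
wcyl('d1')"
```

```text
tcp [ 431.3 -218.6  109. ]
[313. 209.] [ 35  34 944] [ 431.6 -224.1   21. ] to z8: [-0.09 -0.54 10.1 ]
```

Emit:
{"api": "move_arm", "payload": {"plan": [{"translation": [-0.1,-0.5,2],"twist": [0,0,0],"claw": 0.4},{"translation": [0,0,4],"twist": [0,0,0],"claw": 0.4},{"translation": [0,0,3],"twist": [0,0,0],"claw": 0.4},{"translation": [0,0,1.1],"twist": [0,0,0],"claw": 0.4},{"translation": [0,0,0],"twist": [0,0,0],"claw": 0.5}]}}

```text
time_s: 25.95
tool_pos: [431.4, -223.7, 7.4]
tool_rot: [-0.213, -3.134, -0.001]
force: [-0.4, -0.4, -0.5]
grip_width: 0.501
gripper_force: 0.0
```

Emit:
{"api": "move_arm", "payload": {"plan": [{"translation": [0,0,0],"twist": [0,0,0],"claw": 1},{"translation": [0,0,0],"twist": [0,0,0],"claw": 1},{"translation": [0,0,0],"twist": [0,0,0],"claw": 1},{"translation": [0,0,-3],"twist": [0,0,0],"claw": 1},{"translation": [0,0,-5],"twist": [0,0,0],"claw": 1}]}}

```text
time_s: 26.58
tool_pos: [430.8, -223.4, 87.9]
tool_rot: [-0.213, -3.133, -0.002]
force: [0.7, -1.1, -0.7]
grip_width: 0.325
gripper_force: 59.2
```

Emit:
{"api": "move_arm", "payload": {"plan": [{"translation": [0,1,-5],"twist": [0,0,0],"claw": 1},{"translation": [-1.3,4.7,-2.5],"twist": [0,0,0],"claw": 1},{"translation": [-1.3,4.7,0],"twist": [0,0,0],"claw": 1},{"translation": [-1.3,4.7,0],"twist": [0,0,0],"claw": 1},{"translation": [-1.3,4.7,0],"twist": [0,0,0],"claw": 1}]}}

```text
time_s: 27.2
tool_pos: [510.3, -33.2, 163.4]
tool_rot: [0.213, 3.133, -0.001]
force: [0.4, -0.9, -0.0]
grip_width: 0.321
gripper_force: 59.3
```

Emit:
{"api": "move_arm", "payload": {"plan": [{"translation": [-1.3,4.7,0],"twist": [0,0,0],"claw": 1},{"translation": [-1.3,4.7,0],"twist": [0,0,0],"claw": 1},{"translation": [-1.3,4.7,0],"twist": [0,0,0],"claw": 1},{"translation": [-1.2,4.9,0],"twist": [0,0,0],"claw": 1},{"translation": [0,0,0],"twist": [0,0,0],"claw": 1}]}}

```text
time_s: 27.82
tool_pos: [586.7, 149.7, 162.5]
tool_rot: [0.207, 3.134, 0.001]
force: [0.5, -0.5, -1.0]
grip_width: 0.328
gripper_force: 59.3
```

Emit:
{"api": "move_arm", "payload": {"plan": [{"translation": [0,0,0],"twist": [0,0,0],"claw": 1},{"translation": [0,0,0],"twist": [0,0,0],"claw": 1},{"translation": [0,0,0.8],"twist": [0,0,0],"claw": 1},{"translation": [0,0,0],"twist": [0,0,0],"claw": 1},{"translation": [0,0,0],"twist": [0,0,0],"claw": 1}]}}

```text
time_s: 28.45
tool_pos: [585.9, 146.3, 154.4]
tool_rot: [-0.214, -3.134, 0.0]
force: [-0.6, 0.0, -0.3]
grip_width: 0.322
gripper_force: 59.3
```

```bash
python3 -c "
from h import *
held()"
```

```text
[585.9 146.3 154.4] 0.322 59.316608905792236 [-0.1   0.05  1.99]
expect top at [320. 263.]
```

Emit:
{"api": "move_arm", "payload": {"plan": [{"translation": [-0.1,0.05,1.0],"twist": [0,0,0],"claw": 1},{"translation": [0,0,0.9],"twist": [0,0,0],"claw": 1},{"translation": [0,0,0],"twist": [0,0,0],"claw": 1},{"translation": [0,0,0],"twist": [0,0,0],"claw": 0.5},{"translation": [0,0,0],"twist": [0,0,0],"claw": 0.4}]}}

```text
time_s: 29.12
tool_pos: [587.3, 147.1, 135.8]
tool_rot: [0.213, 3.134, 0.0]
force: [-0.3, -0.1, 0.5]
grip_width: 0.599
gripper_force: 0.0
```

Emit:
{"api": "move_arm", "payload": {"plan": [{"translation": [0,0,0],"twist": [0,0,0],"claw": 0.4},{"translation": [0,0,-3],"twist": [0,0,0],"claw": 0.4},{"translation": [3.1,0,-3],"twist": [0,0,0],"claw": 0.6},{"translation": [5,0,0],"twist": [0,0,0],"claw": 1},{"translation": [5,0,0],"twist": [0,0,0],"claw": 1}]}}

```text
time_s: 29.75
tool_pos: [456.2, 164.9, 195.8]
tool_rot: [0.214, 3.133, 0.001]
force: [-1.0, -0.5, -0.2]
grip_width: 0.006
gripper_force: 0.0
```

```bash
python3 -c "
from h import *
pocket('pk4')"
```

```text
tcp [456.2 164.9 195.8] pocket grey 135.0 [ 64.  90. 233.]
```

Emit:
{"api": "move_arm", "payload": {"plan": [{"translation": [0,0,2.8],"twist": [0,0,0],"claw": 1},{"translation": [0,0,2.8],"twist": [0,0,0],"claw": 1},{"translation": [-1,0,0],"twist": [0,0,0],"claw": 1},{"translation": [-1.5,0,0],"twist": [0,0,0],"claw": 1},{"translation": [-1.5,0,0],"twist": [0,0,0],"claw": 1}]}}

```text
time_s: 30.42
tool_pos: [497.1, 159.2, 140.2]
tool_rot: [-0.213, -3.132, 0.0]
force: [-8.9, -0.3, 2.7]
grip_width: 0.002
gripper_force: 4.6
```

Emit:
{"api": "move_arm", "payload": {"plan": [{"translation": [-1.5,0,0],"twist": [0,0,0],"claw": 1},{"translation": [-1.2,0,0],"twist": [0,0,0],"claw": 1},{"translation": [-1,0,0],"twist": [0,0,0],"claw": 1},{"translation": [-0.5,0,0],"twist": [0,0,0],"claw": 1},{"translation": [0,0,0],"twist": [0,0,0],"claw": 1}]}}

```text
time_s: 31.05
tool_pos: [535.8, 153.4, 140.2]
tool_rot: [-0.213, -3.128, 0.001]
force: [-20.6, -1.4, 11.1]
grip_width: 0.0
gripper_force: 10.3
```

Emit:
{"api": "move_arm", "payload": {"plan": [{"translation": [0,0,0],"twist": [0,0,0],"claw": 1},{"translation": [0,0,0],"twist": [0,0,0],"claw": 1},{"translation": [2.5,0,0],"twist": [0,0,0],"claw": 1},{"translation": [3,0,0],"twist": [0,0,0],"claw": 1},{"translation": [2.2,0,0],"twist": [0,0,0],"claw": 1}]}}

```text
time_s: 31.68
tool_pos: [462.8, 164.2, 140.6]
tool_rot: [0.213, 3.133, 0.001]
force: [0.2, -0.7, -0.5]
grip_width: -0.002
gripper_force: 0.0
```

Emit:
{"api": "move_arm", "payload": {"plan": [{"translation": [0,0,-3],"twist": [0,0,0],"claw": 0.6},{"translation": [0,-5,-2],"twist": [0,0,0],"claw": 0.4},{"translation": [-1.6,-4.8,0],"twist": [0,0,0],"claw": 0.4},{"translation": [-1.6,-4.8,0],"twist": [0,0,0],"claw": 0.4},{"translation": [-1.6,-4.8,0],"twist": [0,0,0],"claw": 0.4}]}}

```text
time_s: 32.3
tool_pos: [485.3, -37.0, 191.1]
tool_rot: [0.213, 3.131, -0.001]
force: [0.1, 0.1, -0.3]
grip_width: 0.597
gripper_force: 0.0
```

```bash
python3 -c "
from h import *
pocket('pk5')
t=status.sense()['tool_pos']
for n in ('top','scene'):
  for o in cyls(n,None,22):
    if o[1][1]<60 and 350<o[1][0]<700: print(n,*o)
print(delta(t,[544.5,-334,110]))"
```

```text
tcp [485.3 -37.  191.1] pocket grey 78.0 [64.  75.5 90. ]
top [455. 194.] [ 545. -334.   22.] 126 [13 12]
top [461. 245.] [ 433. -344.   22.] 126 [12 13]
scene [341. 216.] [552.  21.  22.] 160 [23 14]
scene [179. 272.] [ 430. -343.   22.] 132 [14 12]
scene [212. 302.] [ 543. -333.   22.] 154 [15 13]
scene [299. 305.] [ 669. -213.   22.] 51 [12 14]
[ -9.7  -28.17   8.08]
```

Emit:
{"api": "move_arm", "payload": {"plan": [{"translation": [-1.6,-4.7,0],"twist": [0,0,0],"claw": 0.4},{"translation": [-1.6,-4.7,0],"twist": [0,0,0],"claw": 0.4},{"translation": [-1.6,-4.7,0],"twist": [0,0,0],"claw": 0.4},{"translation": [-1.6,-4.7,0],"twist": [0,0,0],"claw": 0.4},{"translation": [-1.6,-4.7,1.5],"twist": [0,0,0],"claw": 0.4}]}}

```text
time_s: 33.08
tool_pos: [532.7, -279.9, 176.3]
tool_rot: [0.212, 3.131, -0.003]
force: [0.7, 0.3, -0.4]
grip_width: 0.601
gripper_force: 0.0
```

Emit:
{"api": "move_arm", "payload": {"plan": [{"translation": [-1.7,-4.6,3.5],"twist": [0,0,0],"claw": 0.4},{"translation": [0,0,3],"twist": [0,0,0],"claw": 0.4},{"translation": [0,0,0],"twist": [0,0,0],"claw": 0.4},{"translation": [0,0,0],"twist": [0,0,0],"claw": 0.4},{"translation": [0,0,0],"twist": [0,0,0],"claw": 0.4}]}}

```text
time_s: 33.7
tool_pos: [542.5, -325.9, 111.5]
tool_rot: [0.211, 3.132, -0.003]
force: [-0.3, 0.1, -0.5]
grip_width: 0.6
gripper_force: 0.0
```

```bash
python3 -c "
from h import *
wcyl('c1w')"
```

```text
tcp [ 542.5 -325.9  111.5]
[310. 209.] [ 36  34 936] [ 543.2 -334.3   21. ] to z8: [-0.17 -0.82 10.35]
```

Emit:
{"api": "move_arm", "payload": {"plan": [{"translation": [-0.15,-0.75,2],"twist": [0,0,0],"claw": 0.4},{"translation": [0,0,4],"twist": [0,0,0],"claw": 0.4},{"translation": [0,0,3],"twist": [0,0,0],"claw": 0.4},{"translation": [0,0,1.3],"twist": [0,0,0],"claw": 0.4},{"translation": [0,0,0],"twist": [0,0,0],"claw": 0.5}]}}

```text
time_s: 34.38
tool_pos: [542.2, -333.6, 6.6]
tool_rot: [-0.213, -3.134, -0.0]
force: [-0.2, 0.1, 0.4]
grip_width: 0.498
gripper_force: 0.0
```

Emit:
{"api": "move_arm", "payload": {"plan": [{"translation": [0,0,0],"twist": [0,0,0],"claw": 1},{"translation": [0,0,0],"twist": [0,0,0],"claw": 1},{"translation": [0,0,0],"twist": [0,0,0],"claw": 1},{"translation": [0,0,-3],"twist": [0,0,0],"claw": 1},{"translation": [0,0,-5],"twist": [0,0,0],"claw": 1}]}}

```text
time_s: 35.0
tool_pos: [541.3, -333.2, 86.4]
tool_rot: [-0.213, -3.132, -0.003]
force: [0.8, -0.8, -0.9]
grip_width: 0.328
gripper_force: 59.2
```

Emit:
{"api": "move_arm", "payload": {"plan": [{"translation": [0,1,-5],"twist": [0,0,0],"claw": 1},{"translation": [0.2,4.7,-2.5],"twist": [0,0,0],"claw": 1},{"translation": [0.2,4.7,0],"twist": [0,0,0],"claw": 1},{"translation": [0.2,4.7,0],"twist": [0,0,0],"claw": 1},{"translation": [0.2,4.7,0],"twist": [0,0,0],"claw": 1}]}}

```text
time_s: 35.62
tool_pos: [561.0, -135.1, 162.3]
tool_rot: [0.213, 3.133, -0.001]
force: [1.0, 0.4, -1.2]
grip_width: 0.329
gripper_force: 59.3
```

Emit:
{"api": "move_arm", "payload": {"plan": [{"translation": [0.2,4.7,0],"twist": [0,0,0],"claw": 1},{"translation": [0.2,4.7,0],"twist": [0,0,0],"claw": 1},{"translation": [0.2,4.7,0],"twist": [0,0,0],"claw": 1},{"translation": [0.2,4.7,0],"twist": [0,0,0],"claw": 1},{"translation": [0.2,4.7,0],"twist": [0,0,0],"claw": 1}]}}

```text
time_s: 36.25
tool_pos: [582.9, 99.2, 162.2]
tool_rot: [0.213, 3.133, 0.0]
force: [0.5, -0.4, -0.4]
grip_width: 0.326
gripper_force: 59.3
```

Emit:
{"api": "move_arm", "payload": {"plan": [{"translation": [0.3,4.9,0],"twist": [0,0,0],"claw": 1},{"translation": [0,0,0],"twist": [0,0,0],"claw": 1},{"translation": [0,0,0],"twist": [0,0,0],"claw": 1},{"translation": [0,0,0.8],"twist": [0,0,0],"claw": 1},{"translation": [0,0,0],"twist": [0,0,0],"claw": 1}]}}

```text
time_s: 36.88
tool_pos: [586.2, 145.5, 152.7]
tool_rot: [-0.215, -3.133, 0.0]
force: [-0.3, -0.4, -0.9]
grip_width: 0.327
gripper_force: 59.3
```

```bash
python3 -c "
from h import *
held()"
```

```text
[586.2 145.5 152.7] 0.327 59.29571449756622 [-0.07  0.13  1.82]
expect top at [320. 263.]
[318. 251.] [ 290  199   56   92 4056]
```

Emit:
{"api": "move_arm", "payload": {"plan": [{"translation": [-0.1,0.08,1.0],"twist": [0,0,0],"claw": 1},{"translation": [0,0,0.8],"twist": [0,0,0],"claw": 1},{"translation": [0,0,0],"twist": [0,0,0],"claw": 1},{"translation": [0,0,0],"twist": [0,0,0],"claw": 0.5},{"translation": [0,0,0],"twist": [0,0,0],"claw": 0.4}]}}

```text
time_s: 37.55
tool_pos: [587.8, 147.4, 135.8]
tool_rot: [0.213, 3.134, 0.0]
force: [-0.6, -1.0, -0.7]
grip_width: 0.597
gripper_force: 0.0
```

Emit:
{"api": "move_arm", "payload": {"plan": [{"translation": [0,0,0],"twist": [0,0,0],"claw": 0.4},{"translation": [0,0,-3],"twist": [0,0,0],"claw": 0.4},{"translation": [3.1,0,-3],"twist": [0,0,0],"claw": 0.6},{"translation": [5,0,0],"twist": [0,0,0],"claw": 1},{"translation": [5,0,0],"twist": [0,0,0],"claw": 1}]}}

```text
time_s: 38.17
tool_pos: [456.6, 165.1, 195.7]
tool_rot: [0.214, 3.133, 0.0]
force: [0.2, 1.0, 0.8]
grip_width: 0.003
gripper_force: 0.0
```

```bash
python3 -c "
from h import *
pocket('pk6')"
```

```text
tcp [456.6 165.1 195.7] pocket grey 134.0 [ 64.  90. 233.]
```

Emit:
{"api": "move_arm", "payload": {"plan": [{"translation": [0,0,2.8],"twist": [0,0,0],"claw": 1},{"translation": [0,0,2.8],"twist": [0,0,0],"claw": 1},{"translation": [-1,0,0],"twist": [0,0,0],"claw": 1},{"translation": [-1.5,0,0],"twist": [0,0,0],"claw": 1},{"translation": [-1.5,0,0],"twist": [0,0,0],"claw": 1}]}}

```text
time_s: 38.85
tool_pos: [497.6, 159.4, 140.2]
tool_rot: [-0.213, -3.132, 0.0]
force: [-9.5, -0.4, 2.9]
grip_width: -0.002
gripper_force: 4.6
```

Emit:
{"api": "move_arm", "payload": {"plan": [{"translation": [-1.5,0,0],"twist": [0,0,0],"claw": 1},{"translation": [-1.2,0,0],"twist": [0,0,0],"claw": 1},{"translation": [-1,0,0],"twist": [0,0,0],"claw": 1},{"translation": [-0.5,0,0],"twist": [0,0,0],"claw": 1},{"translation": [0,0,0],"twist": [0,0,0],"claw": 1}]}}

```text
time_s: 39.48
tool_pos: [535.9, 153.7, 140.2]
tool_rot: [-0.212, -3.127, 0.001]
force: [-23.7, -1.2, 11.8]
grip_width: -0.0
gripper_force: 11.4
```

Emit:
{"api": "move_arm", "payload": {"plan": [{"translation": [0,0,0],"twist": [0,0,0],"claw": 1},{"translation": [0,0,0],"twist": [0,0,0],"claw": 1},{"translation": [2.5,0,0],"twist": [0,0,0],"claw": 1},{"translation": [3,0,0],"twist": [0,0,0],"claw": 1},{"translation": [2.2,0,0],"twist": [0,0,0],"claw": 1}]}}

```text
time_s: 40.1
tool_pos: [463.3, 164.4, 140.6]
tool_rot: [0.213, 3.133, 0.001]
force: [0.2, -0.4, 0.0]
grip_width: -0.002
gripper_force: 0.0
```

Emit:
{"api": "move_arm", "payload": {"plan": [{"translation": [0,0,-3],"twist": [0,0,0],"claw": 0.6},{"translation": [0,-5,-2],"twist": [0,0,0],"claw": 0.4},{"translation": [-0.4,-4.8,0],"twist": [0,0,0],"claw": 0.4},{"translation": [-0.4,-4.8,0],"twist": [0,0,0],"claw": 0.4},{"translation": [-0.4,-4.8,0],"twist": [0,0,0],"claw": 0.4}]}}

```text
time_s: 40.72
tool_pos: [449.8, -31.7, 191.1]
tool_rot: [0.213, 3.131, -0.001]
force: [1.0, 0.2, 0.2]
grip_width: 0.603
gripper_force: 0.0
```

```bash
python3 -c "
from h import *
pocket('pk7')
t=status.sense()['tool_pos']
for n in ('top','scene'):
  for o in cyls(n,None,22):
    if o[1][1]<60 and 350<o[1][0]<700: print(n,*o)
print(delta(t,[432,-344,110]))"
```

```text
tcp [449.8 -31.7 191.1] pocket grey 78.0 [64.  75.5 90. ]
top [440. 247.] [ 427. -299.   22.] 131 [13 13]
scene [341. 216.] [551.  21.  22.] 162 [23 15]
scene [196. 259.] [ 424. -298.   22.] 123 [14 11]
scene [300. 304.] [ 669. -213.   22.] 51 [12 14]
[ -2.4  -30.76   8.09]
```

Cylinder E has been knocked aside and is now at (426,-298). I'll go there.

Emit:
{"api": "move_arm", "payload": {"plan": [{"translation": [-0.2,-4.5,0],"twist": [0,0,0],"claw": 0.4},{"translation": [-0.2,-4.5,0],"twist": [0,0,0],"claw": 0.4},{"translation": [-0.2,-4.5,0],"twist": [0,0,0],"claw": 0.4},{"translation": [-0.2,-4.5,0],"twist": [0,0,0],"claw": 0.4},{"translation": [-0.2,-4.5,1.5],"twist": [0,0,0],"claw": 0.4}]}}

```text
time_s: 41.5
tool_pos: [429.4, -255.5, 176.0]
tool_rot: [0.211, 3.131, -0.003]
force: [0.4, 0.3, 0.3]
grip_width: 0.6
gripper_force: 0.0
```

Emit:
{"api": "move_arm", "payload": {"plan": [{"translation": [-0.2,-4.4,3.5],"twist": [0,0,0],"claw": 0.4},{"translation": [0,0,3],"twist": [0,0,0],"claw": 0.4},{"translation": [0,0,0],"twist": [0,0,0],"claw": 0.4},{"translation": [0,0,0],"twist": [0,0,0],"claw": 0.4},{"translation": [0,0,0],"twist": [0,0,0],"claw": 0.4}]}}

```text
time_s: 42.12
tool_pos: [424.9, -297.6, 111.1]
tool_rot: [0.211, 3.132, -0.003]
force: [0.2, -0.5, 0.7]
grip_width: 0.603
gripper_force: 0.0
```

```bash
python3 -c "
from h import *
wcyl('e1')"
```

```text
tcp [ 424.9 -297.6  111.1]
[318. 207.] [ 35  34 933] [ 424.4 -298.9   21. ] to z8: [ 0.03 -0.13 10.31]
```

Emit:
{"api": "move_arm", "payload": {"plan": [{"translation": [0,-0.1,2],"twist": [0,0,0],"claw": 0.4},{"translation": [0,0,4],"twist": [0,0,0],"claw": 0.4},{"translation": [0,0,3],"twist": [0,0,0],"claw": 0.4},{"translation": [0,0,1.25],"twist": [0,0,0],"claw": 0.4},{"translation": [0,0,0],"twist": [0,0,0],"claw": 0.5}]}}

```text
time_s: 42.8
tool_pos: [423.9, -298.6, 7.2]
tool_rot: [-0.213, -3.134, -0.0]
force: [0.7, -0.5, 0.6]
grip_width: 0.499
gripper_force: 0.0
```

Emit:
{"api": "move_arm", "payload": {"plan": [{"translation": [0,0,0],"twist": [0,0,0],"claw": 1},{"translation": [0,0,0],"twist": [0,0,0],"claw": 1},{"translation": [0,0,0],"twist": [0,0,0],"claw": 1},{"translation": [0,0,-3],"twist": [0,0,0],"claw": 1},{"translation": [0,0,-5],"twist": [0,0,0],"claw": 1}]}}

```text
time_s: 43.42
tool_pos: [423.1, -298.1, 87.4]
tool_rot: [-0.213, -3.133, -0.002]
force: [0.2, -1.2, -0.1]
grip_width: 0.323
gripper_force: 59.2
```

Emit:
{"api": "move_arm", "payload": {"plan": [{"translation": [0,1,-5],"twist": [0,0,0],"claw": 1},{"translation": [-1,4.5,-2.5],"twist": [0,0,0],"claw": 1},{"translation": [-1,4.5,0],"twist": [0,0,0],"claw": 1},{"translation": [-1,4.5,0],"twist": [0,0,0],"claw": 1},{"translation": [-1,4.5,0],"twist": [0,0,0],"claw": 1}]}}

```text
time_s: 44.05
tool_pos: [489.6, -114.5, 163.0]
tool_rot: [0.213, 3.133, -0.001]
force: [0.8, -0.3, -0.0]
grip_width: 0.325
gripper_force: 59.3
```

Emit:
{"api": "move_arm", "payload": {"plan": [{"translation": [-1,4.5,0],"twist": [0,0,0],"claw": 1},{"translation": [-1,4.5,0],"twist": [0,0,0],"claw": 1},{"translation": [-1,4.5,0],"twist": [0,0,0],"claw": 1},{"translation": [-1,4.5,0],"twist": [0,0,0],"claw": 1},{"translation": [-1,4.5,0],"twist": [0,0,0],"claw": 1}]}}

```text
time_s: 44.68
tool_pos: [569.6, 101.9, 162.8]
tool_rot: [0.213, 3.133, -0.0]
force: [0.8, -0.2, -0.9]
grip_width: 0.326
gripper_force: 59.3
```

Emit:
{"api": "move_arm", "payload": {"plan": [{"translation": [-1.05,4.8,0],"twist": [0,0,0],"claw": 1},{"translation": [0,0,0],"twist": [0,0,0],"claw": 1},{"translation": [0,0,0],"twist": [0,0,0],"claw": 1},{"translation": [0,0,0.8],"twist": [0,0,0],"claw": 1},{"translation": [0,0,0],"twist": [0,0,0],"claw": 1}]}}

```text
time_s: 45.3
tool_pos: [585.4, 145.5, 153.3]
tool_rot: [-0.215, -3.133, 0.0]
force: [0.3, 0.3, -0.4]
grip_width: 0.321
gripper_force: 59.3
```

```bash
python3 -c "
from h import *
held()"
```

```text
[585.4 145.5 153.3] 0.321 59.31085646152496 [-0.14  0.14  1.88]
expect top at [320. 263.]
```

Emit:
{"api": "move_arm", "payload": {"plan": [{"translation": [-0.15,0.1,1.0],"twist": [0,0,0],"claw": 1},{"translation": [0,0,0.85],"twist": [0,0,0],"claw": 1},{"translation": [0,0,0],"twist": [0,0,0],"claw": 1},{"translation": [0,0,0],"twist": [0,0,0],"claw": 0.5},{"translation": [0,0,0],"twist": [0,0,0],"claw": 0.4}]}}

```text
time_s: 45.98
tool_pos: [587.8, 147.3, 135.8]
tool_rot: [0.213, 3.134, 0.0]
force: [0.4, 0.8, 0.5]
grip_width: 0.595
gripper_force: 0.0
```

Emit:
{"api": "move_arm", "payload": {"plan": [{"translation": [0,0,0],"twist": [0,0,0],"claw": 0.4},{"translation": [0,0,-3],"twist": [0,0,0],"claw": 0.4},{"translation": [3.1,0,-3],"twist": [0,0,0],"claw": 0.6},{"translation": [5,0,0],"twist": [0,0,0],"claw": 1},{"translation": [5,0,0],"twist": [0,0,0],"claw": 1}]}}

```text
time_s: 46.6
tool_pos: [456.7, 165.1, 195.8]
tool_rot: [0.214, 3.133, 0.001]
force: [-0.3, -0.4, 0.5]
grip_width: 0.007
gripper_force: 0.0
```

```bash
python3 -c "
from h import *
pocket('pk8')"
```

```text
tcp [456.7 165.1 195.8] pocket grey 134.0 [ 65.  90. 233.]
```

Emit:
{"api": "move_arm", "payload": {"plan": [{"translation": [0,0,2.8],"twist": [0,0,0],"claw": 1},{"translation": [0,0,2.8],"twist": [0,0,0],"claw": 1},{"translation": [-1,0,0],"twist": [0,0,0],"claw": 1},{"translation": [-1.5,0,0],"twist": [0,0,0],"claw": 1},{"translation": [-1.5,0,0],"twist": [0,0,0],"claw": 1}]}}

```text
time_s: 47.28
tool_pos: [497.6, 159.4, 140.1]
tool_rot: [-0.213, -3.132, 0.0]
force: [-9.1, -0.0, 3.0]
grip_width: 0.003
gripper_force: 4.6
```

Emit:
{"api": "move_arm", "payload": {"plan": [{"translation": [-1.5,0,0],"twist": [0,0,0],"claw": 1},{"translation": [-1.2,0,0],"twist": [0,0,0],"claw": 1},{"translation": [-1,0,0],"twist": [0,0,0],"claw": 1},{"translation": [-0.5,0,0],"twist": [0,0,0],"claw": 1},{"translation": [0,0,0],"twist": [0,0,0],"claw": 1}]}}

```text
time_s: 47.9
tool_pos: [535.9, 153.7, 140.1]
tool_rot: [-0.212, -3.127, 0.001]
force: [-24.2, -1.3, 10.7]
grip_width: 0.001
gripper_force: 11.4
```

Emit:
{"api": "move_arm", "payload": {"plan": [{"translation": [0,0,0],"twist": [0,0,0],"claw": 1},{"translation": [0,0,0],"twist": [0,0,0],"claw": 1},{"translation": [2.5,0,0],"twist": [0,0,0],"claw": 1},{"translation": [3,0,0],"twist": [0,0,0],"claw": 1},{"translation": [2.2,0,0],"twist": [0,0,0],"claw": 1}]}}

```text
time_s: 48.52
tool_pos: [463.3, 164.4, 140.6]
tool_rot: [0.213, 3.133, 0.001]
force: [0.1, -0.1, 1.2]
grip_width: 0.001
gripper_force: 0.0
```

Emit:
{"api": "move_arm", "payload": {"plan": [{"translation": [0,0,-3.5],"twist": [0,0,0],"claw": 0.6},{"translation": [0,3,-3],"twist": [0,0,0],"claw": 0.4},{"translation": [-4.1,3.7,0],"twist": [0,0,0],"claw": 0.4},{"translation": [-4.1,3.7,0],"twist": [0,0,0],"claw": 0.4},{"translation": [-4.2,0,0],"twist": [0,0,0],"claw": 0.4}]}}

```text
time_s: 49.15
tool_pos: [602.4, 252.8, 205.4]
tool_rot: [0.209, 3.132, 0.002]
force: [-0.6, -0.1, -0.1]
grip_width: 0.598
gripper_force: 0.0
```

Emit:
{"api": "move_arm", "payload": {"plan": [{"translation": [0,0,0],"twist": [0,0,0],"claw": 0.4},{"translation": [0,0,0],"twist": [0,0,0],"claw": 0.4},{"translation": [0,0,0],"twist": [0,0,0],"claw": 0.4},{"translation": [0,0,0],"twist": [0,0,0],"claw": 0.4},{"translation": [0,0,0],"twist": [0,0,0],"claw": 0.4}]}}

```text
time_s: 49.78
tool_pos: [599.4, 250.7, 205.0]
tool_rot: [0.213, 3.134, 0.0]
force: [-0.3, -0.2, 0.4]
grip_width: 0.599
gripper_force: 0.0
```

```bash
python3 -c "
from h import *
pocket('pk9')
t=status.sense()['tool_pos'];print(t,delta(t,[600,251.2,143.3]))
a=get_image('wrist');b=get_image('scene');c=calibration('wrist')
print(proj(c,[[600,251.2,165]]))
for o in cyls('top',None,22):
    if o[1][1]<60 and 350<o[1][0]<700: print(*o)
cv2.imwrite('pics/l1.png',np.vstack([a[120:300,160:560],cv2.resize(b[115:245,310:480],(400,306))]))
"
```

```text
tcp [599.4 250.7 205. ] pocket grey 78.0 [64. 74. 90.]
[599.45314269 250.63020354 204.8596237 ] [-0.05  0.06  6.16]
[[320.34586122 227.80713491]]
[292. 196.] [538.  32.  22.] 317 [19 19]
```

View pics/l1.png

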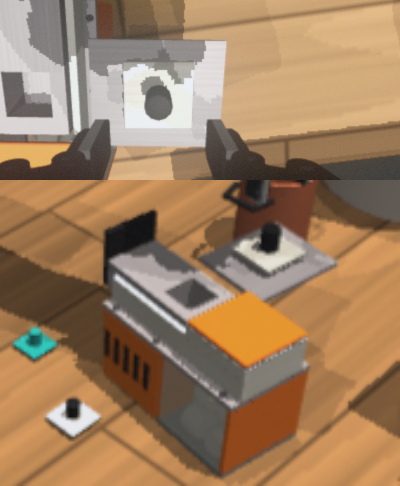

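The pocket is empty, the drum is loaded and the lid knob is between the fingers as expected, at crop px (158,100). I'll pick up the lid.

Emit:
{"api": "move_arm", "payload": {"plan": [{"translation": [-0.05,0.05,2.5],"twist": [0,0,0],"claw": 0.4},{"translation": [0,0,2.5],"twist": [0,0,0],"claw": 0.4},{"translation": [0,0,1.15],"twist": [0,0,0],"claw": 0.4},{"translation": [0,0,0],"twist": [0,0,0],"claw": 0.5},{"translation": [0,0,0],"twist": [0,0,0],"claw": 1}]}}

```text
time_s: 50.6
tool_pos: [600.7, 251.2, 144.0]
tool_rot: [0.213, 3.133, 0.001]
force: [-0.0, -0.3, 0.1]
grip_width: 0.302
gripper_force: 0.0
```

Emit:
{"api": "move_arm", "payload": {"plan": [{"translation": [0,0,0],"twist": [0,0,0],"claw": 1},{"translation": [0,0,0],"twist": [0,0,0],"claw": 1},{"translation": [0,0,0],"twist": [0,0,0],"claw": 1},{"translation": [0,0,-1.0],"twist": [0,0,0],"claw": 1},{"translation": [0,0,-2.0],"twist": [0,0,0],"claw": 1}]}}

```text
time_s: 51.22
tool_pos: [599.7, 251.0, 172.8]
tool_rot: [-0.213, -3.132, 0.001]
force: [-0.1, 0.3, -1.1]
grip_width: 0.21
gripper_force: 58.6
```

Emit:
{"api": "move_arm", "payload": {"plan": [{"translation": [0,-3,0],"twist": [0,0,0],"claw": 1},{"translation": [-0.13,-4,0],"twist": [0,0,0],"claw": 1},{"translation": [0,-3.5,0],"twist": [0,0,0],"claw": 1},{"translation": [0,0,0],"twist": [0,0,0],"claw": 1},{"translation": [0,0,0],"twist": [0,0,0],"claw": 1}]}}

```text
time_s: 51.85
tool_pos: [587.5, 147.1, 173.3]
tool_rot: [0.214, 3.134, 0.001]
force: [-0.0, 1.1, -1.3]
grip_width: 0.208
gripper_force: 58.9
```

```bash
python3 -c "
from h import *
s=status.sense();t=s['tool_pos'];print(t,s['tool_rot'],s['grip_width'],delta(t,[587,146.7,140.3]))
a=get_image('wrist');b=get_image('scene')
cv2.imwrite('pics/l2.png',np.vstack([a[120:330,160:560],cv2.resize(b[115:245,310:480],(400,306))]))
"
```

```text
[587.49147409 147.05386275 173.27225476] [2.13622235e-01 3.13405814e+00 5.85906596e-04] 0.2083849828733095 [ 0.04 -0.04  3.3 ]
```

View pics/l2.png

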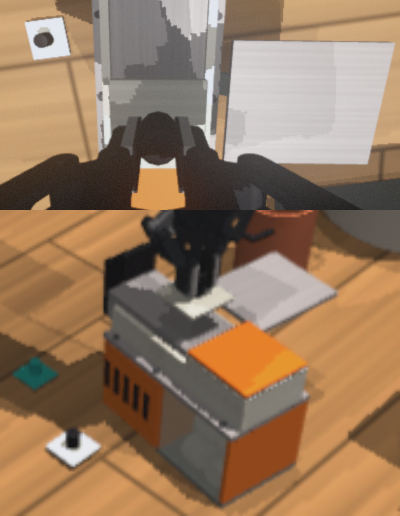

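The lid is held level over the pocket. I'll lower it.

Emit:
{"api": "move_arm", "payload": {"plan": [{"translation": [0,0,1.5],"twist": [0,0,0],"claw": 1},{"translation": [0,0,0.8],"twist": [0,0,0],"claw": 1},{"translation": [0,0,0.5],"twist": [0,0,0],"claw": 1},{"translation": [0,0,0.4],"twist": [0,0,0],"claw": 1},{"translation": [0,0,0],"twist": [0,0,0],"claw": 1}]}}

```text
time_s: 52.58
tool_pos: [587.5, 146.9, 141.2]
tool_rot: [0.213, 3.134, 0.0]
force: [-0.8, 0.7, 0.3]
grip_width: 0.207
gripper_force: 58.9
```

Emit:
{"api": "move_arm", "payload": {"plan": [{"translation": [0,0,0.08],"twist": [0,0,0],"claw": 1},{"translation": [0,0,0],"twist": [0,0,0],"claw": 0.7},{"translation": [0,0,0],"twist": [0,0,0],"claw": 0.4},{"translation": [0,0,0],"twist": [0,0,0],"claw": 0.4},{"translation": [0,0,0],"twist": [0,0,0],"claw": 0.4}]}}

```text
time_s: 53.2
tool_pos: [587.3, 146.8, 140.0]
tool_rot: [-0.213, -3.134, 0.0]
force: [-0.4, -0.4, -0.2]
grip_width: 0.598
gripper_force: 0.0
```

Emit:
{"api": "move_arm", "payload": {"plan": [{"translation": [0,0,-2],"twist": [0,0,0],"claw": 0.4},{"translation": [0,0,-4],"twist": [0,0,0],"claw": 0.4},{"translation": [3,0,-4],"twist": [0,0,0],"claw": 0.4},{"translation": [5,0,0],"twist": [0,0,0],"claw": 0.4},{"translation": [5,-3,0],"twist": [0,0,0],"claw": 0.4}]}}

```text
time_s: 53.82
tool_pos: [453.5, 135.3, 240.2]
tool_rot: [0.21, 3.134, 0.001]
force: [0.2, -1.0, 1.5]
grip_width: 0.601
gripper_force: 0.0
```

Emit:
{"api": "move_arm", "payload": {"plan": [{"translation": [3,-5,0],"twist": [0,0,0],"claw": 0.4},{"translation": [0,-5,0],"twist": [0,0,0],"claw": 0.4},{"translation": [0,-5,0],"twist": [0,0,0],"claw": 0.4},{"translation": [0,-5,0],"twist": [0,0,0],"claw": 0.4},{"translation": [0,0,0],"twist": [0,0,0],"claw": 0.4}]}}

```text
time_s: 54.45
tool_pos: [397.3, -62.1, 240.2]
tool_rot: [0.221, 3.133, -0.001]
force: [-0.9, 0.7, -0.2]
grip_width: 0.6
gripper_force: 0.0
```

```bash
python3 - <<'E'
from h import *
a=get_image('top');b=get_image('scene');s0=cv2.imread("pics/scene0.png");t0=cv2.imread("pics/top0.png")
# compare lid plate/knob blobs with the start pictures (lid was seated then)
def knob(im,x0,x1,y0,y1):
    return [(p.round(1),s[4]) for p,s,_ in blobs(im.max(2)<55,15,400) if x0<p[0]<x1 and y0<p[1]<y1]
print("top",knob(a,215,245,150,185),"was",knob(t0,215,245,150,185))
print("scene",knob(b,382,402,145,170),"was",knob(s0,382,402,145,170))
for n,i,j,w in(("top",a,t0,(155,200,205,255)),("scene",b,s0,(145,180,370,412))):
    d=cv2.absdiff(i,j)[w[0]:w[1],w[2]:w[3]].max(2);print(n,"diff mean",d.mean().round(1),"frac>60",(d>60).mean().round(3))
# bystanders by colour/darkness change
for n,i,j in(("top",a,t0),("scene",b,s0)):
    for nm,f in(("blue",lambda h:(h[...,0]>95)&(h[...,0]<125)&(h[...,1]>80)),("terra",lambda h:(h[...,0]<9)&(h[...,1]>140)&(h[...,2]>120))):
        for im in(i,j): print(n,nm,[(p.round(0).tolist(),int(s[4])) for p,s,_ in blobs(f(cv2.cvtColor(im,cv2.COLOR_BGR2HSV)),60,600) if 180<p[0]<430 and 130<p[1]<300])
o=np.vstack([cv2.resize(a[95:225,145:315],(400,306),interpolation=2),cv2.resize(b[115:245,310:480],(400,306),interpolation=2)]);cv2.imwrite("pics/fin.png",o[:600])
E
```

```text
top [(array([229.9, 165.1]), np.int32(74))] was [(array([229.6, 165.3]), np.int32(71))]
scene [(array([391.2, 156.6]), np.int32(80))] was [(array([391.3, 156.5]), np.int32(81))]
top diff mean 6.1 frac>60 0.0
scene diff mean 2.6 frac>60 0.001
top blue [([402.0, 198.0], 344)]
top blue [([402.0, 198.0], 345)]
top terra [([353.0, 236.0], 171)]
top terra []
scene blue [([257.0, 263.0], 478)]
scene blue [([257.0, 263.0], 478)]
scene terra [([272.0, 212.0], 145)]
scene terra []
```

```bash
python3 -c "
from rig import r
print(r.hand_in())"
```

```text
the job is handed in; nothing more can be done
None
```

I put all five cylinders through the feeder, put the lid back flat over the pocket within about 1 mm of where it started, and handed the job in at about 55 s; the hand-in gave no verdict.

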